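Pack the sample tubes into the transport case and pin it shut

TASK

Tip the tubes of each dish into the case cell whose liner has the colour of their caps, pouring from close above: no tube may land in a wrong cell, and the fingers must not grip or press the tubes. Leave all the dishes, emptied, standing upright on the pad. When all tubes are in, shut the lid and push the orange-headed pin through the fork and the lid's tongue until its head is home, leaving the phone, bottle and tape alone.

Things in the scene. Friction and masses are not known exactly. Their poses are not given: they have to be found in the camera images.
- case: Grey specimen case fixed to the bench, 108 (x) x 346 (y) x 70 mm high, walls and floor 4 mm; two 66 mm high dividers make three open cells side by side along y, each 100 (x) x 110 (y) mm inside. Origin: centre of its underside; x points from its front (fork) to its hinge side, z up.
- liner_purple: Purple foam liner, 98 x 108 x 3 mm, covering the floor of one cell of the case (cell centres lie at y = -114, 0 and +114 mm in the case's frame; which colour lies where varies). It marks the cell for the tubes with purple caps. Origin: centre of its underside, 4 mm above the bench, at the cell's centre; axes as the case's.
- liner_red: Red foam liner, 98 x 108 x 3 mm, covering the floor of one cell of the case (cell centres lie at y = -114, 0 and +114 mm in the case's frame; which colour lies where varies). It marks the cell for the tubes with red caps. Origin: centre of its underside, 4 mm above the bench, at the cell's centre; axes as the case's.
- liner_gold: Gold foam liner, 98 x 108 x 3 mm, covering the floor of one cell of the case (cell centres lie at y = -114, 0 and +114 mm in the case's frame; which colour lies where varies). It marks the cell for the tubes with gold caps. Origin: centre of its underside, 4 mm above the bench, at the cell's centre; axes as the case's.
- lid (a joint): Angle of the case's clear lid, rad: 0 shut, about 1.57 upright, 2.0 fully open (stop). Hinged along the case's far (+x) top edge: hinge line at x = +54 mm, z = 70 mm in the case's frame. A little friction holds it near upright; pushed over towards the robot to below about 1.2 rad it falls shut slowly by itself.
- lid_edge (a point): Middle of the free edge of the clear lid panel, 105 mm from the hinge line (5 mm thick, 342 mm wide, 0.2 kg). A steel hasp arm 28 mm wide runs on from here to 146 mm from the hinge line and ends in a square-on tongue (18 mm hole) that hangs between the fork's cheeks when shut.
- fork (a point): Hole centre in the outer face of the steel fork on the case's front, 48 mm above the bench, 98 mm from the case's centre. Axes as the case's: the pin goes in along +x. Two upright cheeks 6 mm thick, 36 mm wide, 26 to 66 mm above the bench, 24 mm over both, with 16 mm holes; the lid's tongue sits between them; 20 mm free behind them.
- pad: Blue-edged white absorbent pad, 340 x 300 x 3 mm, fixed on the bench. Origin: centre of its underside, z up.
- dish_purple: White dish for purple-capped tubes, 100 (x) x 86 mm, 0.11-0.18 kg. +x: open pouring lip at x=50, z=13 mm; floor 3 mm thick, flat to x=4 mm, then a ramp up to the lip; sides 28, back 40 mm high. Grip tab at the back: centre x=-47, 10 mm thick (x), 40 wide, top z=82 mm. Its tubes (0 to 2) lie across it, roll out when tipped lip-down over 25 deg (40 empties it). Origin: underside centre, z up.
- dish_red: White dish for red-capped tubes, 100 (x) x 86 mm, 0.11-0.18 kg. +x: open pouring lip at x=50, z=13 mm; floor 3 mm thick, flat to x=4 mm, then a ramp up to the lip; sides 28, back 40 mm high. Grip tab at the back: centre x=-47, 10 mm thick (x), 40 wide, top z=82 mm. Its tubes (0 to 2) lie across it, roll out when tipped lip-down over 25 deg (40 empties it). Origin: underside centre, z up.
- dish_gold: White dish for gold-capped tubes, 100 (x) x 86 mm, 0.11-0.18 kg. +x: open pouring lip at x=50, z=13 mm; floor 3 mm thick, flat to x=4 mm, then a ramp up to the lip; sides 28, back 40 mm high. Grip tab at the back: centre x=-47, 10 mm thick (x), 40 wide, top z=82 mm. Its tubes (0 to 2) lie across it, roll out when tipped lip-down over 25 deg (40 empties it). Origin: underside centre, z up.
- tube_purple1: Closed sample tube with a purple cap, 16 mm diameter, 75 mm long, 18 g, starts lying in the dish purple. Origin: its middle; its axis is y, cap at +y. None if absent.
- tube_purple2: Closed sample tube with a purple cap, 16 mm diameter, 75 mm long, 18 g, starts lying in the dish purple. Origin: its middle; its axis is y, cap at +y. None if absent.
- tube_red1: Closed sample tube with a red cap, 16 mm diameter, 75 mm long, 18 g, starts lying in the dish red. Origin: its middle; its axis is y, cap at +y. None if absent.
- tube_red2: Closed sample tube with a red cap, 16 mm diameter, 75 mm long, 18 g, starts lying in the dish red. Origin: its middle; its axis is y, cap at +y. None if absent.
- tube_gold1: Closed sample tube with a gold cap, 16 mm diameter, 75 mm long, 18 g, starts lying in the dish gold. Origin: its middle; its axis is y, cap at +y. None if absent.
- tube_gold2: Closed sample tube with a gold cap, 16 mm diameter, 75 mm long, 18 g, starts lying in the dish gold. Origin: its middle; its axis is y, cap at +y. None if absent.
- pin: Headed locking pin, lying loose on the bench on its square orange head. Axis along x: head 20 x 20 mm, 30 mm long (x = -30 to 0 mm), then a steel shank 12 mm in diameter from x = 0 to 40 mm, the last 6 mm tapered. Origin: on the axis at the shoulder between head and shank, 10 mm above the bench as it lies. 0.04 to 0.09 kg.
- pin_tip (a point): Tip of the pin's shank, on its axis 40 mm from the shoulder. Fully home it lies 40 mm beyond the fork's outer face.
- phone: Bystander: black phone, 80 x 155 x 13 mm. Origin: centre of its underside.
- sanitiser: Bystander: hand sanitiser bottle, 60 mm diameter, 150 mm high. Origin: centre of its underside.
- tape_roll: Bystander: roll of white medical tape, 76 mm diameter, 25 mm high, lying flat. Origin: centre of its underside.
Mind the look-alikes: they are no part of the job. What is shaped like the pin but pink is not meant.

How it is judged:
On the way, in this order (a step that is already met when the one before it is completed fails the run):
1. every tube lies in the cell of its colour (x of tube_purple1 in the frame of liner_purple between -0.052 and 0.052 m and y of tube_purple1 in the frame of liner_purple between -0.057 and 0.057 m and z of each of tube_purple1, tube_purple2 in the frame of liner_purple below 0.05 m and x of tube_purple2 in the frame of liner_purple between -0.052 and 0.052 m and y of tube_purple2 in the frame of liner_purple between -0.057 and 0.057 m and x of tube_red1 in the frame of liner_red between -0.052 and 0.052 m and y of tube_red1 in the frame of liner_red between -0.057 and 0.057 m and z of each of tube_red1, tube_red2 in the frame of liner_red below 0.05 m and x of tube_red2 in the frame of liner_red between -0.052 and 0.052 m and y of tube_red2 in the frame of liner_red between -0.057 and 0.057 m and x of tube_gold1 in the frame of liner_gold between -0.052 and 0.052 m and y of tube_gold1 in the frame of liner_gold between -0.057 and 0.057 m and z of each of tube_gold1, tube_gold2 in the frame of liner_gold below 0.05 m and x of tube_gold2 in the frame of liner_gold between -0.052 and 0.052 m and y of tube_gold2 in the frame of liner_gold between -0.057 and 0.057 m), for 0.3 s.
2. the lid is shut (value of joint lid below 0.06 rad), for 0.2 s.
3. the pin is through fork and tongue, its head home (value of joint lid below 0.06 rad and x of pin_tip in the frame of fork above 0.034 m and y of pin_tip in the frame of fork between -0.008 and 0.008 m and z of pin_tip in the frame of fork between -0.008 and 0.008 m and angle between the x axis of pin and the x axis of fork, either way round below 0.25 rad), for 0.2 s.
At the end, for the whole second after the job is handed in: Every tube rests in the cell of its colour; the lid is shut (below 0.06 rad); the pin is through both cheeks and the tongue with its tip at least 34 mm beyond the fork's outer face, within 8 mm of the hole's axis; each dish stands upright, at rest, its centre over the pad (all of step 1 and all of step 3 and linear speed of each of tube_purple1, tube_purple2, tube_red1, tube_red2, tube_gold1, tube_gold2 below 0.05 m/s and x of dish_purple in the frame of pad between -0.165 and 0.165 m and y of dish_purple in the frame of pad between -0.145 and 0.145 m and height (world z) of each of dish_purple, dish_red, dish_gold below 0.008 m and angle between each of dish_purple, dish_red, dish_gold's own z axis and vertical below 0.1 rad and linear speed of each of dish_purple, dish_red, dish_gold below 0.03 m/s and x of dish_red in the frame of pad between -0.165 and 0.165 m and y of dish_red in the frame of pad between -0.145 and 0.145 m and x of dish_gold in the frame of pad between -0.165 and 0.165 m and y of dish_gold in the frame of pad between -0.145 and 0.145 m); the robot touches nothing.
It fails at once if a tube lands in a cell of another colour (((x of tube_purple1 in the frame of liner_red between -0.05 and 0.05 m and y of tube_purple1 in the frame of liner_red between -0.055 and 0.055 m and z of tube_purple1 in the frame of liner_red below 0.045 m) or (x of tube_purple1 in the frame of liner_gold between -0.05 and 0.05 m and y of tube_purple1 in the frame of liner_gold between -0.055 and 0.055 m and z of tube_purple1 in the frame of liner_gold below 0.045 m)) or ((x of tube_purple2 in the frame of liner_red between -0.05 and 0.05 m and y of tube_purple2 in the frame of liner_red between -0.055 and 0.055 m and z of tube_purple2 in the frame of liner_red below 0.045 m) or (x of tube_purple2 in the frame of liner_gold between -0.05 and 0.05 m and y of tube_purple2 in the frame of liner_gold between -0.055 and 0.055 m and z of tube_purple2 in the frame of liner_gold below 0.045 m)) or ((x of tube_red1 in the frame of liner_purple between -0.05 and 0.05 m and y of tube_red1 in the frame of liner_purple between -0.055 and 0.055 m and z of tube_red1 in the frame of liner_purple below 0.045 m) or (x of tube_red1 in the frame of liner_gold between -0.05 and 0.05 m and y of tube_red1 in the frame of liner_gold between -0.055 and 0.055 m and z of tube_red1 in the frame of liner_gold below 0.045 m)) or ((x of tube_red2 in the frame of liner_purple between -0.05 and 0.05 m and y of tube_red2 in the frame of liner_purple between -0.055 and 0.055 m and z of tube_red2 in the frame of liner_purple below 0.045 m) or (x of tube_red2 in the frame of liner_gold between -0.05 and 0.05 m and y of tube_red2 in the frame of liner_gold between -0.055 and 0.055 m and z of tube_red2 in the frame of liner_gold below 0.045 m)) or ((x of tube_gold1 in the frame of liner_purple between -0.05 and 0.05 m and y of tube_gold1 in the frame of liner_purple between -0.055 and 0.055 m and z of tube_gold1 in the frame of liner_purple below 0.045 m) or (x of tube_gold1 in the frame of liner_red between -0.05 and 0.05 m and y of tube_gold1 in the frame of liner_red between -0.055 and 0.055 m and z of tube_gold1 in the frame of liner_red below 0.045 m)) or ((x of tube_gold2 in the frame of liner_purple between -0.05 and 0.05 m and y of tube_gold2 in the frame of liner_purple between -0.055 and 0.055 m and z of tube_gold2 in the frame of liner_purple below 0.045 m) or (x of tube_gold2 in the frame of liner_red between -0.05 and 0.05 m and y of tube_gold2 in the frame of liner_red between -0.055 and 0.055 m and z of tube_gold2 in the frame of liner_red below 0.045 m))).
It fails at once if a tube is gripped or pressed by the fingers (over 3 N) (contact force between the fingers and tube_purple1 above 3 N or contact force between the fingers and tube_purple2 above 3 N or contact force between the fingers and tube_red1 above 3 N or contact force between the fingers and tube_red2 above 3 N or contact force between the fingers and tube_gold1 above 3 N or contact force between the fingers and tube_gold2 above 3 N).
It fails at once if a tube falls from a height (faster than 1.8 m/s) (linear speed of any of tube_purple1, tube_purple2, tube_red1, tube_red2, tube_gold1, tube_gold2 above 1.8 m/s).
It fails at once if phone, sanitiser bottle or tape roll moved more than 30 mm (distance of any of phone, sanitiser, tape_roll from where it was at the start of the episode above 0.03 m).
Of tube_purple1, tube_purple2, tube_red1, tube_red2, tube_gold1, tube_gold2 only 3 to 6 are there at a start; the rules pass over those that are not, and their reading is None.
At some moment in a run one of dish_purple, dish_red, dish_gold, pin may be knocked a few centimetres aside while the robot is not near it.
It also fails if it takes over 210 s, if anything falls off the work surface, if the arm or the gripper's body presses on something with over 40 N, if the wrist force passes 120 N, or if a joint passes its speed limit or range.

ROBOT

A 6-joint arm with a two-finger parallel gripper is mounted at the origin on the work surface. World frame = base frame: x ahead of the robot, y to its left, z up, the work surface at z = 0. Lengths are in m, angles in rad, forces in N, time in s.
With the tool pointing down it reaches from about 0.35 to 0.775 m from the base axis. Payload 5.5 kg.
Tool frame: the origin (TCP) lies on the centre line of the jaws, within the pads' length; the fingertips stand 8 mm ahead of it and the grasp point (between the pads) lies 11 mm behind it; z points along the fingers, y is the direction in which the jaws open and shut (so a half turn about z gives the same grasp; the last joint's range is limited). The gripper opens to 85 mm and grips with 20 to 120 N. Pads are 22 mm wide; open, the fingers measure 114 mm over their backs; the gripper's body (76 mm by 85 mm) begins 54 mm behind the grasp point. The pads swing forward as they close: fully open they stand 13 mm farther back than shut.
Start: joints at [1.102, 0.313, 0.046, 1.304, 0, 1.431], TCP at [0.186, 0.544, 0.239] pointing down, gripper open.
Joint ranges: [-2.76, 2.76], [-0.86, 1.69], [-1.03, 1.26], [-2.2, 2.34], [-1.47, 1.5], [-3.14, 3.14]. Speed limits (rad/s): [2.57, 2.57, 3.14, 3.14, 3.14, 3.14].

INTERFACE

Orientations are given as a unit quaternion [w, x, y, z].
In Python, from workcell import env gives the robot as it stands. The module is installed in compiled form; this text tells all that it offers.
- The arm moves only by the tool play_rows, never from a script. Its argument "steps" is a list of rows, each an object with "claw": the closure in counts, from 0 (fully open) to 255 (shut); "dp": the shift along the tool's x, y, z in m, a list of three; "angular": the turn, a rotation vector about the tool's x, y, z in degrees, a list of three. In form: [{"claw": claw, "dp": [dx, dy, dz], "angular": [wx, wy, wz]}, ...]. A call has exactly 8 rows; each row shifts and turns the commanded pose from where the row before left it, along the tool's axes as they then stand; what a row does not reach is not made up. A row lasts 1/12 s, in which the tool goes at most 41.7 mm and 7.16 degrees, less where a joint would pass 70% of its speed; a pose out of reach is approached as far as the arm can. A call is refused whole if a number of a shift passes 0.0417 or a number of a turn 7.16, either way. A call with a gripper value outside its range is refused whole. The fingers move at their own pace and stop on an object; "force" is the grip in N (left out, the last holds). Time passes only in rows, so rows that do not move let the fingers close, or fill a call up. It gives the time, the measured TCP pose, the force and the opening at its end, in the units of the state.
- env.get_state(): the state, without advancing time (a new reading comes with each control period).
- env.read_camera(name): name is "scene" or "side" or "wrist"; returns (picture, depth): 400x640x3 uint8, red, green, blue; 400x640 float32, m along the optical axis (not along the pixel's ray), 0 where there is no reading.
- env.calibration(name): a dict with "fx", "fy", "cx", "cy" (pixels), "k1" (the pictures are not rectified: a ray, as slopes to the right and down, at radius r is drawn at 1 + k1 r^2 times it, then the intrinsics apply), "world_from_camera" (4x4, takes a point from camera to world coordinates); the wrist camera has in their place "hand_eye" (4x4, takes a point from camera to tool coordinates, whose origin is the TCP and whose axes are the flange's). Camera axes: x right, y down, z forward; pixel columns grow to the right and rows downward; lengths in m; the calibration is good to about 2 mm. A picture is of the moment at which its call begins: read the wrist's pose just before it. calibration takes no time and is no camera call.
- env.hand_in(): hands the job in, once; it reports no verdict.
The state is a dict: "clock": time; "joint_pos": joint angles; "qvel": joint speeds; "tau": joint torques, N m; "tcp_pos": TCP position; "orientation": TCP orientation; "wrist_force": force on the tool from outside, world axes, zero at the start; "ft_torque": the same for the moment, N m; "finger_gap": finger opening in m.
Only numpy, scipy, OpenCV 4.12 (cv2) and the standard library are available. Lean on these libraries where they do the work, as an engineer would, in place of code of your own. Each camera call takes 0.05 s, during which the arm holds its last target. There are 200 camera calls.

## Working session

There is one attempt and no reset: what is moved stays moved. The work goes in short steps, Python scripts to look and compute and a tool call to move; the robot and the scene stay as the last step left them, time stands still between calls to the robot, and variables do not carry over. Pictures are saved under pics/ and viewed, about 12 in all and at most 16, crops included, and the job is handed in when it is done.

Besides the shell and the picture viewer there is one more tool, called after "Emit:" as name(argument=value, ...) on one line, values as JSON. play_rows: Moves the arm, as the interface text tells. Its arguments: {"type":"object","properties":{"steps":{"type":"array","items":{"type":"object","properties":{"claw":{"type":"number"},"dp":{"type":"array","items":{"type":"number"}},"angular":{"type":"array","items":{"type":"number"}}}}},"force":{"type":"number"}},"required":["steps"]}

```bash
mkdir -p pics; cat > h.py <<'E'
import numpy as np, cv2
from workcell import env
from scipy.spatial.transform import Rotation as R
def rot(q): return R.from_quat([q[1],q[2],q[3],q[0]])
def T(name,st=None):
    c=env.calibration(name)
    if 'world_from_camera' in c: return c,np.array(c['world_from_camera'])
    st=st or env.get_state()
    M=np.eye(4);M[:3,:3]=rot(st['orientation']).as_matrix();M[:3,3]=st['tcp_pos']
    return c,M@np.array(c['hand_eye'])
def slopes(c,uv):
    uv=np.atleast_2d(np.array(uv,float))
    K=np.array([[c['fx'],0,c['cx']],[0,c['fy'],c['cy']],[0,0,1]])
    # distortion about slopes: xd = x(1+k1 r^2)
    return cv2.undistortPoints(uv[:,None],K,np.array([c['k1'],0,0,0.]))[:,0]
def plane(name,uv,z,st=None):
    c,M=T(name,st); s=slopes(c,uv); d=np.c_[s,np.ones(len(s))]@M[:3,:3].T; o=M[:3,3]
    return o+d*((z-o[2])/d[:,2])[:,None]
def cloud(name,dep,st=None):
    c,M=T(name,st); v,u=np.mgrid[:400,:640]; s=slopes(c,np.c_[u.ravel(),v.ravel()])
    P=np.c_[s,np.ones(len(s))]*dep.reshape(-1,1); P=P@M[:3,:3].T+M[:3,3]; P[dep.ravel()==0]=np.nan
    return P.reshape(400,640,3)
def project(name,P,st=None):
    c,M=T(name,st); p=(np.atleast_2d(P)-M[:3,3])@M[:3,:3]; s=p[:,:2]/p[:,2:]; r=(s**2).sum(1)
    s=s*(1+c['k1']*r)[:,None]; return s*[c['fx'],c['fy']]+[c['cx'],c['cy']]
def save(n,im,crop=None,k=1):
    if crop: x0,y0,x1,y1=crop; im=im[y0:y1,x0:x1]
    im=cv2.resize(im,None,fx=k,fy=k,interpolation=cv2.INTER_CUBIC)
    cv2.imwrite(f'pics/{n}.png',im[:,:,::-1])
E
python3 - <<'E'
from h import *
for n in ['scene','side','wrist']:
    st=env.get_state(); im,d=env.read_camera(n); np.savez(f'{n}0.npz',im=im,d=d); save(n+'0',im)
    c,M=T(n,st); print(n,{k:c[k] for k in ('fx','fy','cx','cy','k1')}); print(M.round(3))
print(env.get_state()); print(env.calibration('wrist')['hand_eye'])
E
```

```text
scene {'fx': 484.6853305714878, 'fy': 484.6853305714878, 'cx': 326.0596939154709, 'cy': 192.58635620208898, 'k1': -0.04557214929410025}
[[ 0.152  0.82  -0.552  1.235]
 [ 0.988 -0.122  0.091 -0.064]
 [ 0.008 -0.56  -0.829  1.062]
 [ 0.     0.     0.     1.   ]]
side {'fx': 447.6192247284542, 'fy': 447.6192247284542, 'cx': 315.8122392494468, 'cy': 196.14341862049895, 'k1': -0.04355323736621367}
[[ 0.791 -0.473  0.387  0.15 ]
 [-0.611 -0.622  0.49  -0.535]
 [ 0.009 -0.624 -0.782  0.952]
 [ 0.     0.     0.     1.   ]]
wrist {'fx': 323.25989713602235, 'fy': 323.25989713602235, 'cx': 320.79871401057227, 'cy': 198.31207410313874, 'k1': -0.03494848198103094}
[[ 0.324  0.895  0.306  0.107]
 [ 0.946 -0.306 -0.106  0.57 ]
 [-0.001  0.324 -0.946  0.372]
 [ 0.     0.     0.     1.   ]]
{'clock': 0.15, 'joint_pos': array([ 1.10242511e+00,  3.13825791e-01,  4.52072846e-02,  1.30359986e+00,
       -2.56011938e-05,  1.43118464e+00]), 'qvel': array([-0.00069617, -0.00169092,  0.00421056,  0.00029821,  0.00120586,
        0.00173655]), 'tau': array([ 2.41301830e-03, -4.81065667e+01,  2.98814893e+01,  1.39246340e-02,
       -9.95190021e-05,  3.75117153e-06]), 'tcp_pos': array([0.18549546, 0.54384753, 0.23860155]), 'orientation': array([-2.00617326e-04,  1.63640436e-01,  9.86519793e-01, -6.82252972e-04]), 'wrist_force': array([-0.19798172,  0.87501078,  0.24986102]), 'ft_torque': array([ 0.04901167,  0.00430522, -0.02451165]), 'finger_gap': 0.08551614540826588}
[[-6.87264046e-04 -9.46017954e-01 -3.24113496e-01  8.30430683e-02]
 [ 9.99999557e-01 -8.58485336e-04  3.85293424e-04 -4.43239340e-04]
 [-6.42741180e-04 -3.24113088e-01  9.46018125e-01 -1.33282087e-01]
 [ 0.00000000e+00  0.00000000e+00  0.00000000e+00  1.00000000e+00]]
```

View pics/scene0.png

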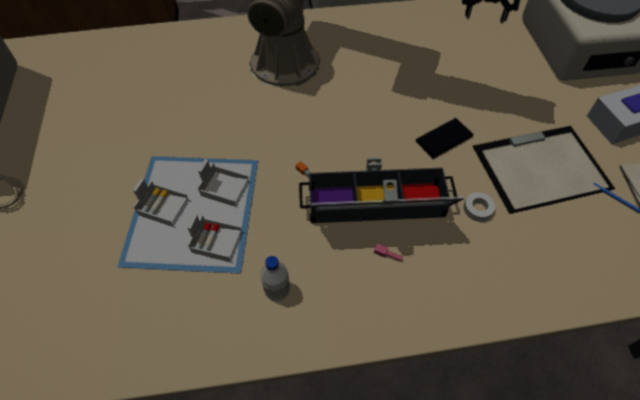

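View pics/side0.png

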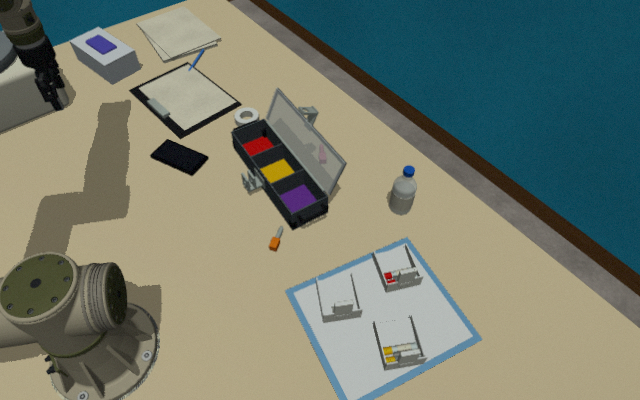

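```bash
python3 - <<'E'
from h import *
s=np.load('scene0.npz');d=np.load('side0.npz')
a=cv2.resize(s['im'][145:285,115:275],(800,700)[:2]) 
a=cv2.resize(s['im'][145:285,115:275],None,fx=2.5,fy=2.5,interpolation=2)
b=cv2.resize(d['im'][230:390,290:450],None,fx=2.5,fy=2.5,interpolation=2)
h=np.zeros((400,800,3),np.uint8); h[:350,:400]=a; h[:400,400:]=b
cv2.imwrite('pics/dishes.png',np.clip(h[:,:,::-1]*1.4,0,255).astype(np.uint8))
def masks(im):
    hsv=cv2.cvtColor(im,cv2.COLOR_RGB2HSV); H,S,V=cv2.split(hsv)
    return dict(purple=(H>125)&(H<160)&(S>90)&(V>40),red=((H<5)|(H>174))&(S>150)&(V>60),gold=(H>18)&(H<28)&(S>200)&(V>80),orange=(H>5)&(H<15)&(S>180)&(V>100),pink=(H>160)&(H<176)&(S>60)&(V>80),blue=(H>95)&(H<115)&(S>80)&(V>60))
for n,f in (('scene',s),('side',d)):
    P=cloud(n,f['d'])
    for k,m in masks(f['im']).items():
        N,L,st,ce=cv2.connectedComponentsWithStats(m.astype(np.uint8))
        for i in range(1,N):
            if st[i,4]>12 and st[i,4]<12000:
                p=P[L==i]; 
                print(n,k,st[i].tolist(),ce[i].round(1),'med',np.nanmedian(p,0).round(3))
E
```

```text
scene purple [312, 188, 42, 15, 499] [333. 195.] med [0.542 0.069 0.007]
scene red [403, 185, 37, 14, 440] [420.4 191.4] med [0.564 0.299 0.007]
scene red [204, 223, 7, 7, 35] [206.7 225.9] med [ 0.597 -0.256  0.022]
scene red [211, 224, 8, 7, 36] [214.7 226.8] med [ 0.601 -0.236  0.021]
scene gold [359, 187, 24, 13, 266] [370.8 193. ] med [0.551 0.169 0.007]
scene gold [153, 189, 6, 6, 22] [155.9 191.3] med [ 0.472 -0.386  0.021]
scene gold [161, 191, 6, 5, 20] [163.5 192.8] med [ 0.48  -0.367  0.021]
scene orange [297, 162, 10, 8, 47] [301.2 165.9] med [ 0.444 -0.002  0.019]
scene pink [375, 244, 27, 16, 137] [386.  251.2] med [0.727 0.165 0.018]
scene blue [145, 157, 59, 27, 224] [166.1 163.5] med [ 0.363 -0.386  0.003]
scene blue [119, 159, 138, 114, 1446] [200.4 235.1] med [ 0.649 -0.232  0.003]
scene blue [595, 184, 45, 28, 142] [618.4 198.1] med [0.665 0.82  0.008]
scene blue [266, 256, 13, 12, 115] [271.4 261.5] med [ 0.781 -0.101  0.15 ]
side purple [280, 184, 37, 29, 611] [297.8 197.7] med [0.576 0.083 0.006]
side red [243, 136, 31, 20, 361] [257.5 145.2] med [0.598 0.317 0
[... 250 characters left out ...]
 [387.3 350.3] med [ 0.476 -0.371  0.021]
side gold [386, 357, 9, 5, 36] [390.1 359. ] med [ 0.468 -0.388  0.022]
side orange [269, 246, 8, 5, 18] [272.7 248. ] med [ 0.43  -0.011  0.014]
side blue [31, 0, 154, 46, 3541] [88.6 14.6] med [ 0.596  2.443 -0.54 ]
side blue [0, 24, 3, 7, 13] [ 0.5 27.5] med [ 0.14   2.445 -0.432]
side blue [189, 49, 15, 22, 63] [196.5  58.6] med [0.665 0.823 0.006]
side blue [404, 166, 11, 11, 104] [408.6 170.9] med [ 0.774 -0.105  0.148]
side blue [358, 238, 124, 162, 1558] [425.8 332. ] med [ 0.615 -0.425  0.003]
side blue [318, 253, 55, 27, 264] [344.8 266.5] med [ 0.543 -0.155  0.002]
side blue [286, 278, 61, 122, 881] [314.6 337.9] med [ 0.371 -0.25   0.003]
```

View pics/dishes.png

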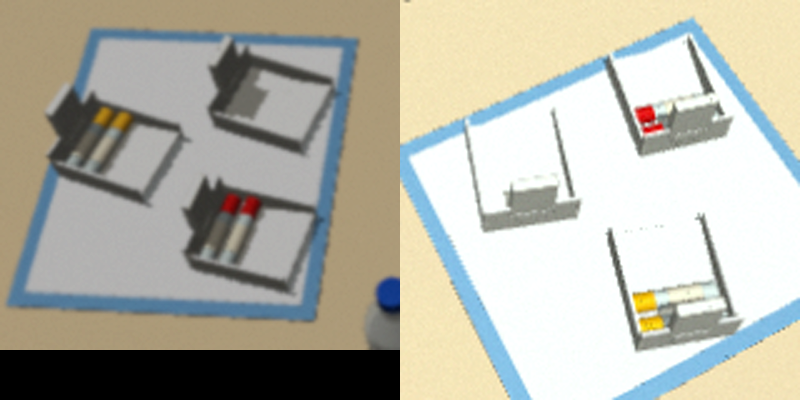

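```bash
python3 - <<'E'
from h import *
C={}
for n in('scene','side'):
    f=np.load(n+'0.npz'); C[n]=(cloud(n,f['d']),f['im'])
A=np.concatenate([C[n][0].reshape(-1,3) for n in C]); W=np.concatenate([np.full(256000,i) for i in (0,1)])
for nm,(x,y) in dict(gold=(.48,-.36),red=(.60,-.23),purple=(.45,-.22)).items():
    for w in (0,1,2):
        m=(np.hypot(A[:,0]-x,A[:,1]-y)<.085)&((W==w)|(w==2))
        t=A[m&(A[:,2]>.062)&(A[:,2]<.1)]; b=A[m&(A[:,2]>.012)&(A[:,2]<.05)]
        r=cv2.minAreaRect(b[:,:2].astype(np.float32)*1000); rt=cv2.minAreaRect(t[:,:2].astype(np.float32)*1000)
        print(nm,w,'tab',t.mean(0).round(4),len(t),'zmax',np.percentile(t[:,2],95).round(4),np.round(rt[1],0),'| body',np.round(r[0],1),np.round(r[1],1),round(r[2],1))
for w in (0,1,2):
    m=(A[:,0]>.42)&(A[:,0]<.66)&(A[:,1]>-.03)&(A[:,1]<.42)&(A[:,2]>.06)&(A[:,2]<.074)&((W==w)|(w==2))
    p=A[m]; r=cv2.minAreaRect(p[:,:2].astype(np.float32)*1000);print('case',w,len(p),np.round(r[0],1),np.round(r[1],1),r[2], p[:,:2].min(0),p[:,:2].max(0))
m=(A[:,0]>.5)&(A[:,0]<.8)&(A[:,1]>.0)&(A[:,1]<.4)&(A[:,2]>.09); p=A[m]; print('lid',len(p))
for lo in np.arange(.09,.25,.02):
    q=p[(p[:,2]>lo)&(p[:,2]<lo+.02)]
    if len(q)>5: print(lo.round(2),len(q),np.median(q,0).round(3),q[:,:2].min(0).round(3),q[:,:2].max(0).round(3))
s,im=C['scene']; 
h=np.zeros((520,800,3),np.uint8)
h[:300,:400]=cv2.resize(im[140:215,280:380],None,fx=4,fy=4,interpolation=2); h[:300,400:800]=cv2.resize(im[225:300,340:440],None,fx=4,fy=4,interpolation=2)
h[300:520,:400]=cv2.resize(C['side'][1][200:255,230:330],None,fx=4,fy=4,interpolation=2);h[300:520,400:]=cv2.resize(C['side'][1][165:220,220:320],None,fx=4,fy=4,interpolation=2)
save('pins',h)
E
```

```text
gold 0 tab [ 0.493  -0.4105  0.0775] 136 zmax 0.0871 [13. 40.] | body [ 511.8 -370.6] [101.4  89. ] 61.8
gold 1 tab [ 0.4846 -0.4132  0.0795] 156 zmax 0.0877 [10. 41.] | body [ 509.  -371.5] [104.7  87.8] 62.1
gold 2 tab [ 0.4885 -0.4119  0.0786] 292 zmax 0.0876 [15. 43.] | body [ 510.2 -371.8] [105.1  90.6] 61.8
red 0 tab [ 0.6191 -0.2786  0.078 ] 134 zmax 0.0871 [12. 42.] | body [ 602.5 -221.3] [101.8 160.7] 65.8
red 1 tab [ 0.6104 -0.2804  0.0787] 154 zmax 0.0873 [11. 40.] | body [ 598.1 -224.2] [102.6 160.2] 65.9
red 2 tab [ 0.6145 -0.2796  0.0784] 288 zmax 0.0872 [13. 45.] | body [ 600.7 -222.7] [106.1 163.7] 65.0
purple 0 tab [ 0.4572 -0.2517  0.0775] 120 zmax 0.0865 [13. 43.] | body [ 476.6 -210.9] [101.8  90.2] 61.1
purple 1 tab [ 0.4485 -0.2531  0.0791] 165 zmax 0.0871 [11. 40.] | body [ 471.4 -212.8] [103.1  86.7] 61.9
purple 2 tab [ 0.4522 -0.2525  0.0784] 285 zmax 0.087 [14. 46.] | body [ 474.7 -212.7] [106.6  92.1] 61.6
case 0 815 [558.4 179.5] [345.1 164.8] 84.4520263671875 [0.47774466 0.00227871] [0.6563386  0.35281489]
case 1 1125 [555.3 179.5] [351.2 161. ] 84.40249633789062 [ 0.47417748 -0.00127334] [0.64912697 0.35265683]
case 2 1940 [557.8 179.3] [351.2 166. ] 84.4520263671875 [ 0.47417748 -0.00127334] [0.6563386  0.35281489]
lid 4071
0.09 819 [0.643 0.156 0.1  ] [0.621 0.   ] [0.672 0.34 ]
0.11 855 [0.652 0.153 0.12 ] [0.63 0.  ] [0.681 0.34 ]
0.13 784 [0.66  0.152 0.139] [0.638 0.   ] [0.689 0.34 ]
0.15 1193 [0.673 0.154 0.161] [0.648 0.   ] [0.696 0.34 ]
0.17 68 [0.685 0.161 0.178] [0.678 0.152] [0.696 0.18 ]
0.19 277 [0.683 0.165 0.202] [0.653 0.152] [0.7   0.182]
0.21 75 [0.658 0.167 0.212] [0.649 0.153] [0.672 0.185]
```

View pics/pins.png

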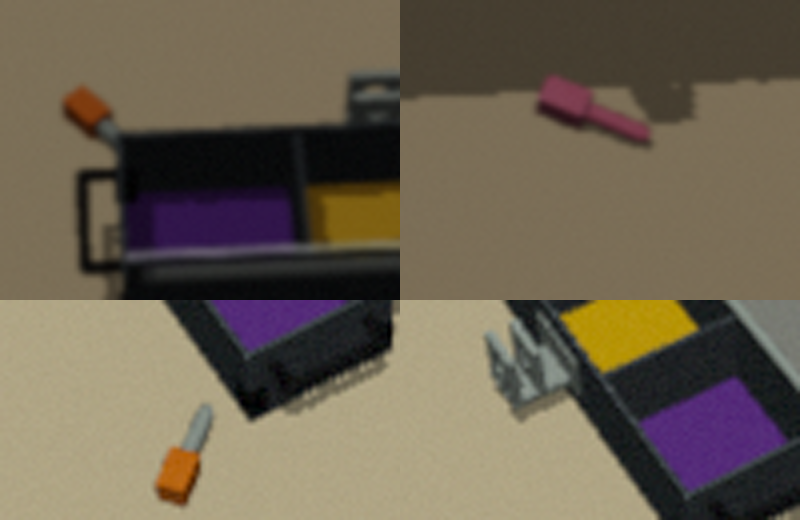

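```bash
python3 - <<'E'
from h import *
A=[];W=[]
for i,n in enumerate(('scene','side')):
    f=np.load(n+'0.npz'); p=cloud(n,f['d']).reshape(-1,3); A.append(p); W.append(np.full(len(p),i))
A=np.concatenate(A);W=np.concatenate(W)
a=np.radians(-5.55); ex=np.array([np.cos(a),np.sin(a)]); ey=np.array([-ex[1],ex[0]])
q=np.c_[(A[:,:2]-[.56,.18])@ex,(A[:,:2]-[.56,.18])@ey,A[:,2]]
for w in (0,1):
    m=(W==w)&(q[:,2]>.062)&(q[:,2]<.076)&(abs(q[:,1])<.2)
    fr=q[m&(abs(q[:,1])>.04)&(q[:,0]<-.03)]; print(w,'front rim x',np.percentile(fr[:,0],[2,50,98]).round(4),len(fr))
    e=q[m&(abs(q[:,0])<.04)]; print('ends y',np.percentile(e[:,1],[1,99]).round(4), 'dividers',np.median(e[(e[:,1]<-.04)&(e[:,1]>-.07),1]).round(4),np.median(e[(e[:,1]>.04)&(e[:,1]<.07),1]).round(4))
    fo=q[(W==w)&(abs(q[:,1])<.03)&(q[:,0]<-.06)&(q[:,0]>-.13)&(q[:,2]>.05)&(q[:,2]<.075)]; print('fork',len(fo),fo.min(0).round(4),fo.max(0).round(4),fo.mean(0).round(4))
    l=q[(W==w)&(abs(q[:,1])<.16)&(q[:,2]<.012)&(q[:,2]>.003)&(abs(q[:,0])<.06)]; print('liner x',np.percentile(l[:,0],[1,99]).round(4),'y',np.percentile(l[:,1],[0.5,99.5]).round(4),np.median(l[:,2]))
    m=(W==w)&(A[:,2]>.012)&(A[:,2]<.05)&(np.hypot(A[:,0]-.632,A[:,1]+.238)<.068)
    r=cv2.minAreaRect(A[m,:2].astype(np.float32)*1000); print('red body',r, 'bottle?')
    m=(W==w)&(A[:,2]>.004)&(A[:,2]<.03)&(np.hypot(A[:,0]-.455,A[:,1]-.01)<.05)&(q[:,1]<-.175); p=A[m]
    r=cv2.minAreaRect(p[:,:2].astype(np.float32)*1000); print('pin',r,len(p))
E
```

```text
0 front rim x [-0.5161 -0.0349 -0.0313] 365
ends y [-0.1727  0.1703] dividers -0.0573 0.0544
fork 88 [-0.0839 -0.0184  0.0502] [-0.0603  0.0184  0.0702] [-0.074  -0.0003  0.0615]
liner x [-0.0358  0.0123] y [-0.1589  0.1587] 0.006878251376884581
red body ((634.91748046875, -236.122314453125), (102.73410034179688, 89.77720642089844), 66.30327606201172) bottle?
pin ((453.0926513671875, -5.240543365478516), (48.47434997558594, 83.64281463623047), 61.72334671020508) 118
1 front rim x [-0.0415 -0.0391 -0.0316] 179
ends y [-0.176   0.1721] dividers -0.0594 0.0543
fork 93 [-0.0854 -0.0205  0.0502] [-0.0605  0.0177  0.0683] [-0.0733 -0.0043  0.061 ]
liner x [-0.0411  0.0593] y [-0.1433  0.1587] 0.005936873897170458
red body ((630.6002807617188, -238.09326171875), (104.15547180175781, 88.26078033447266), 67.74920654296875) bottle?
pin ((462.8273620605469, 5.017917633056641), (81.57876586914062, 28.39537811279297), 17.33452033996582) 144
```

Emit:
play_rows(steps=[{"claw": 0,"dp": [-0.0246,-0.021,0]},{"claw": 0,"dp": [-0.0246,-0.021,0]},{"claw": 0,"dp": [-0.0246,-0.021,0]},{"claw": 0,"dp": [-0.0246,-0.021,0]},{"claw": 0,"dp": [-0.0246,-0.021,0]},{"claw": 0,"dp": [-0.0246,-0.021,0]},{"claw": 0,"dp": [-0.0246,-0.021,0]},{"claw": 0,"dp": [-0.0246,-0.021,0]}], force=80)

```text
invalid input at $.steps[0]: expected keys claw, dp, angular
```

Emit:
play_rows(steps=[{"claw": 0,"dp": [-0.0246,-0.021,0]},{"claw": 0,"dp": [-0.0246,-0.021,0]},{"claw": 0,"dp": [-0.0246,-0.021,0]},{"claw": 0,"dp": [-0.0246,-0.021,0]},{"claw": 0,"dp": [-0.0246,-0.021,0]},{"claw": 0,"dp": [-0.0246,-0.021,0]},{"claw": 0,"dp": [-0.0246,-0.021,0]},{"claw": 0,"dp": [-0.0246,-0.021,0]}])

```text
invalid input at $.steps[0]: expected keys claw, dp, angular
```

```bash
cat >> h.py <<'E'
def go(x,y,z,yaw=None):
    """remaining shift in current tool axes, turn about tool axes (deg) to tool-down with tool y at yaw"""
    st=env.get_state(); Rm=rot(st['orientation']); p=np.array(st['tcp_pos'])
    d=Rm.inv().apply(np.array([x,y,z])-p); ty=Rm.apply([0,1,0]); tz=Rm.apply([0,0,1])
    print('t',round(st['clock'],2),'tcp',p.round(4),'yaw',np.degrees(np.arctan2(ty[1],ty[0])).round(2),'tz',tz.round(3),'F',np.round(st['wrist_force'],1),'gap',round(st['finger_gap'],4),'j6',np.degrees(st['joint_pos'][5]).round(0))
    print('shift',d.round(4),'rows@30mm',round(np.linalg.norm(d)/.03,1))
    if yaw is not None:
        a=np.radians(yaw); Y=np.array([np.cos(a),np.sin(a),0]); X=np.array([-Y[1],Y[0],0])
        G=R.from_matrix(np.c_[X,Y,[0,0,-1]]); print('turn',np.degrees((Rm.inv()*G).as_rotvec()).round(2)); print('shift after turn',G.inv().apply(np.array([x,y,z])-p).round(4))
E
python3 -c "
from h import *
go(.488,-.412,.20,62)"
```

```text
t 0.15 tcp [0.1855 0.5438 0.2386] yaw 71.16 tz [-0.001 -0.001 -1.   ] F [-0.2  0.9  0.2] gap 0.0855 j6 82.0
shift [-0.5949 -0.8069  0.0396] rows@30mm 33.4
turn [-0.08 -0.    9.16]
shift after turn [-0.7158 -0.7019  0.0386]
```

Emit:
play_rows(steps=[{"claw": 0,"dp": [-0.0246,-0.021,0],"angular": [0,0,0]},{"claw": 0,"dp": [-0.0246,-0.021,0],"angular": [0,0,0]},{"claw": 0,"dp": [-0.0246,-0.021,0],"angular": [0,0,0]},{"claw": 0,"dp": [-0.0246,-0.021,0],"angular": [0,0,0]},{"claw": 0,"dp": [-0.0246,-0.021,0],"angular": [0,0,0]},{"claw": 0,"dp": [-0.0246,-0.021,0],"angular": [0,0,0]},{"claw": 0,"dp": [-0.0246,-0.021,0],"angular": [0,0,0]},{"claw": 0,"dp": [-0.0246,-0.021,0],"angular": [0,0,0]}], force=80)

```text
clock: 0.82
tcp_pos: [0.318, 0.3202, 0.2391]
orientation: [-0.0, 0.163, 0.987, -0.0]
wrist_force: [0.7, -0.1, 1.2]
finger_gap: 0.0854
```

Emit:
play_rows(steps=[{"claw": 0,"dp": [-0.0246,-0.021,0],"angular": [0,0,0]},{"claw": 0,"dp": [-0.0246,-0.021,0],"angular": [0,0,0]},{"claw": 0,"dp": [-0.0246,-0.021,0],"angular": [0,0,0]},{"claw": 0,"dp": [-0.0246,-0.021,0],"angular": [0,0,0]},{"claw": 0,"dp": [-0.0246,-0.021,0],"angular": [0,0,0]},{"claw": 0,"dp": [-0.0246,-0.021,0],"angular": [0,0,0]},{"claw": 0,"dp": [-0.0246,-0.021,0],"angular": [0,0,0]},{"claw": 0,"dp": [-0.0246,-0.021,0],"angular": [0,0,0]}])

```text
clock: 1.48
tcp_pos: [0.4501, 0.0976, 0.2392]
orientation: [-0.0, 0.164, 0.987, 0.0]
wrist_force: [0.2, 0.5, 0.1]
finger_gap: 0.0854
```

Emit:
play_rows(steps=[{"claw": 0,"dp": [-0.0126,-0.0295,0.0024],"angular": [0,0,0]},{"claw": 0,"dp": [-0.0126,-0.0295,0.0024],"angular": [0,0,0]},{"claw": 0,"dp": [-0.0126,-0.0295,0.0024],"angular": [0,0,0]},{"claw": 0,"dp": [-0.0126,-0.0295,0.0024],"angular": [0,0,0]},{"claw": 0,"dp": [-0.0126,-0.0295,0.0024],"angular": [0,0,0]},{"claw": 0,"dp": [-0.0126,-0.0295,0.0024],"angular": [0,0,0]},{"claw": 0,"dp": [-0.0126,-0.0295,0.0024],"angular": [0,0,0]},{"claw": 0,"dp": [-0.0126,-0.0295,0.0024],"angular": [0,0,0]}])

```text
clock: 2.15
tcp_pos: [0.4686, -0.1583, 0.2198]
orientation: [-0.0, 0.164, 0.987, 0.0]
wrist_force: [0.1, -0.1, 0.5]
finger_gap: 0.0855
```

Emit:
play_rows(steps=[{"claw": 0,"dp": [-0.0126,-0.0295,0.0024],"angular": [0,0,0]},{"claw": 0,"dp": [-0.0126,-0.0295,0.0024],"angular": [0,0,0]},{"claw": 0,"dp": [-0.0126,-0.0295,0.0024],"angular": [0,0,0]},{"claw": 0,"dp": [-0.0126,-0.0295,0.0024],"angular": [0,0,0]},{"claw": 0,"dp": [-0.0126,-0.0295,0.0024],"angular": [0,0,0]},{"claw": 0,"dp": [-0.0126,-0.0295,0.0024],"angular": [0,0,0]},{"claw": 0,"dp": [-0.0126,-0.0295,0.0024],"angular": [0,0,0]},{"claw": 0,"dp": [-0.0126,-0.0295,0.0024],"angular": [0,0,0]}])

```text
clock: 2.82
tcp_pos: [0.4878, -0.4141, 0.2003]
orientation: [-0.0, 0.164, 0.987, 0.0]
wrist_force: [0.3, -0.2, 0.4]
finger_gap: 0.0853
```

Emit:
play_rows(steps=[{"claw": 0,"dp": [0,0,0],"angular": [0,0,4.6]},{"claw": 0,"dp": [0,0,0],"angular": [0,0,4.6]},{"claw": 0,"dp": [0,0,0],"angular": [0,0,0]},{"claw": 0,"dp": [0,0,0],"angular": [0,0,0]},{"claw": 0,"dp": [0,0,0],"angular": [0,0,0]},{"claw": 0,"dp": [0,0,0],"angular": [0,0,0]},{"claw": 0,"dp": [0,0,0],"angular": [0,0,0]},{"claw": 0,"dp": [0,0,0],"angular": [0,0,0]}])

```text
clock: 3.48
tcp_pos: [0.4882, -0.4123, 0.2011]
orientation: [0.0, 0.242, 0.97, -0.0]
wrist_force: [-0.4, 0.1, -0.6]
finger_gap: 0.0852
```

```bash
cat >> h.py <<'E'
def tab(st,d,near,rad=.09,name='wrist'):
    """dish pose from a depth picture: tab top rectangle and wall rectangle"""
    P=cloud(name,d,st).reshape(-1,3); m=np.hypot(P[:,0]-near[0],P[:,1]-near[1])<rad
    for lo,hi in ((.070,.098),(.078,.092),(.010,.05)):
        q=P[m&(P[:,2]>lo)&(P[:,2]<hi)]
        if len(q)<20: print(lo,'few',len(q)); continue
        r=cv2.minAreaRect(q[:,:2].astype(np.float32)*1000); print(lo,hi,len(q),'c',np.round(r[0],1),'size',np.round(r[1],1),'ang',round(r[2],1),'mean',q.mean(0).round(4))
E
python3 -c "
from h import *
go(.488,-.412,.20,62)
st=env.get_state(); im,d=env.read_camera('wrist'); save('w1',im); np.savez('w1',im=im,d=d)
tab(st,d,(.488,-.412),.05); tab(st,d,(.51,-.371),.075)"
```

```text
t 3.48 tcp [ 0.4882 -0.4123  0.2011] yaw 62.02 tz [ 0. -0. -1.] F [-0.4  0.1 -0.6] gap 0.0852 j6 -19.0
shift [0.0004 0.0002 0.0011] rows@30mm 0.0
turn [-0.    0.02  0.02]
shift after turn [0.0004 0.0002 0.0011]
0.07 0.098 590 c [ 488.5 -412.1] size [ 9.2 40.5] ang 62.0 mean [ 0.4868 -0.4112  0.083 ]
0.078 0.092 564 c [ 488.5 -412.1] size [ 9.2 40.5] ang 62.0 mean [ 0.4875 -0.4116  0.0835]
0.01 0.05 2660 c [ 497.1 -396.1] size [47.  86.3] ang 61.7 mean [ 0.4951 -0.3925  0.0211]
0.07 0.098 590 c [ 488.5 -412.1] size [ 9.2 40.5] ang 62.0 mean [ 0.4868 -0.4112  0.083 ]
0.078 0.092 564 c [ 488.5 -412.1] size [ 9.2 40.5] ang 62.0 mean [ 0.4875 -0.4116  0.0835]
0.01 0.05 5401 c [ 510.2 -371.5] size [102.8  86.3] ang 61.8 mean [ 0.5107 -0.369   0.0189]
```

View pics/w1.png

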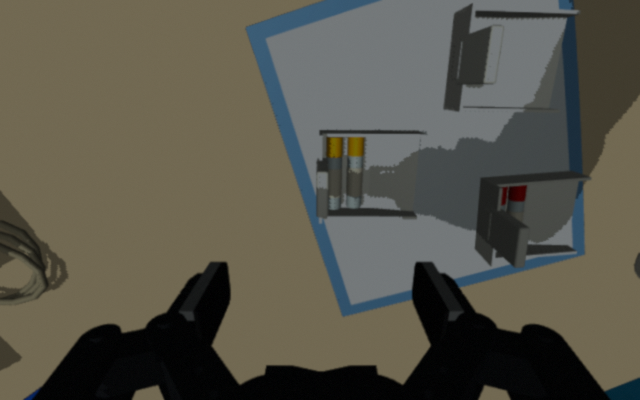

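Emit:
play_rows(steps=[{"claw": 0,"dp": [0,0,0.02],"angular": [0,0,0]},{"claw": 0,"dp": [0,0,0.024],"angular": [0,0,0]},{"claw": 0,"dp": [0,0,0.024],"angular": [0,0,0]},{"claw": 0,"dp": [0,0,0.024],"angular": [0,0,0]},{"claw": 0,"dp": [0,0,0.024],"angular": [0,0,0]},{"claw": 0,"dp": [0,0,0.018],"angular": [0,0,0]},{"claw": 0,"dp": [0,0,0.01],"angular": [0,0,0]},{"claw": 0,"dp": [0,0,0],"angular": [0,0,0]}])

```text
clock: 4.2
tcp_pos: [0.4869, -0.4112, 0.0543]
orientation: [-0.002, 0.242, 0.97, 0.001]
wrist_force: [-0.4, -0.1, -0.2]
finger_gap: 0.0853
```

Emit:
play_rows(steps=[{"claw": 255,"dp": [0,0,0],"angular": [0,0,0]},{"claw": 255,"dp": [0,0,0],"angular": [0,0,0]},{"claw": 255,"dp": [0,0,0],"angular": [0,0,0]},{"claw": 255,"dp": [0,0,0],"angular": [0,0,0]},{"claw": 255,"dp": [0,0,0],"angular": [0,0,0]},{"claw": 255,"dp": [0,0,0],"angular": [0,0,0]},{"claw": 255,"dp": [0,0,0],"angular": [0,0,0]},{"claw": 255,"dp": [0,0,0],"angular": [0,0,0]}])

```text
clock: 4.87
tcp_pos: [0.4886, -0.4128, 0.0577]
orientation: [0.001, 0.242, 0.97, -0.0]
wrist_force: [1.0, 1.7, 5.1]
finger_gap: 0.0089
```

Emit:
play_rows(steps=[{"claw": 255,"dp": [0,0,0],"angular": [0,0,0]},{"claw": 255,"dp": [0,0,-0.005],"angular": [0,0,0]},{"claw": 255,"dp": [0,0,-0.015],"angular": [0,0,0]},{"claw": 255,"dp": [0,0,-0.02],"angular": [0,0,0]},{"claw": 255,"dp": [0,0,-0.02],"angular": [0,0,0]},{"claw": 255,"dp": [0,0,-0.02],"angular": [0,0,0]},{"claw": 255,"dp": [0,0,-0.015],"angular": [0,0,0]},{"claw": 255,"dp": [0,0,-0.005],"angular": [0,0,0]}])

```text
clock: 5.53
tcp_pos: [0.4886, -0.4136, 0.1592]
orientation: [0.001, 0.242, 0.97, -0.001]
wrist_force: [0.0, -0.1, -1.5]
finger_gap: 0.0088
```

Emit:
play_rows(steps=[{"claw": 255,"dp": [0,0,-0.01],"angular": [0,0,0]},{"claw": 255,"dp": [0,0,-0.02],"angular": [0,0,0]},{"claw": 255,"dp": [0,0,-0.02],"angular": [0,0,0]},{"claw": 255,"dp": [0,0,-0.01],"angular": [0,0,0]},{"claw": 255,"dp": [0,0,0],"angular": [0,0,0]},{"claw": 255,"dp": [0,0,0],"angular": [0,0,0]},{"claw": 255,"dp": [0,0,0],"angular": [0,0,0]},{"claw": 255,"dp": [0,0,0],"angular": [0,0,0]}])

```text
clock: 6.2
tcp_pos: [0.4875, -0.412, 0.215]
orientation: [-0.001, 0.242, 0.97, 0.001]
wrist_force: [-0.1, 0.4, -2.6]
finger_gap: 0.0092
```

```bash
python3 -c "
from h import *
go(.46,.14,.217,-5.5)
st=env.get_state(); im,d=env.read_camera('wrist'); save('w2',im); np.savez('w2',im=im,d=d)
print(env.get_state()['joint_pos'].round(2))"
```

```text
t 6.2 tcp [ 0.4875 -0.412   0.215 ] yaw 61.96 tz [-0.002  0.002 -1.   ] F [-0.1  0.4 -2.6] gap 0.0092 j6 -19.0
shift [ 0.2838  0.4743 -0.0007] rows@30mm 18.4
turn [-4.000e-02 -1.800e-01  6.746e+01]
shift after turn [ 0.5469 -0.0803 -0.002 ]
[-0.83  0.45  0.19  1.31  0.   -0.34]
```

View pics/w2.png

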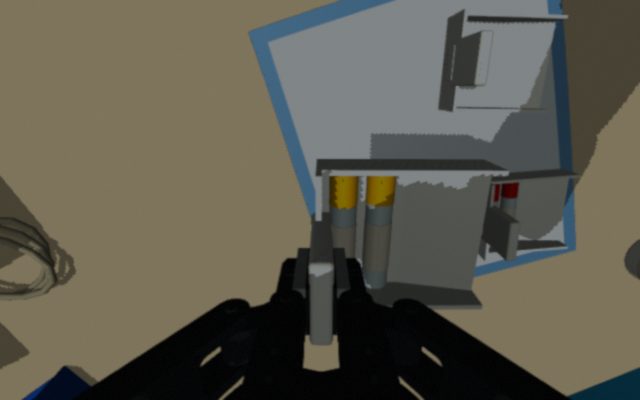

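Emit:
play_rows(steps=[{"claw": 255,"dp": [0,0,0],"angular": [0,0,2]},{"claw": 255,"dp": [0,0,0],"angular": [0,0,4]},{"claw": 255,"dp": [0,0,0],"angular": [0,0,4.5]},{"claw": 255,"dp": [0,0,0],"angular": [0,0,4.5]},{"claw": 255,"dp": [0,0,0],"angular": [0,0,4.5]},{"claw": 255,"dp": [0,0,0],"angular": [0,0,4.5]},{"claw": 255,"dp": [0,0,0],"angular": [0,0,4.5]},{"claw": 255,"dp": [0,0,0],"angular": [0,0,4.5]}])

```text
clock: 6.92
tcp_pos: [0.4878, -0.4123, 0.2157]
orientation: [-0.001, 0.509, 0.86, 0.0]
wrist_force: [-0.2, 0.1, -1.7]
finger_gap: 0.009
```

Emit:
play_rows(steps=[{"claw": 255,"dp": [0,0,0],"angular": [0,0,4.5]},{"claw": 255,"dp": [0,0,0],"angular": [0,0,4.5]},{"claw": 255,"dp": [0,0,0],"angular": [0,0,4.5]},{"claw": 255,"dp": [0,0,0],"angular": [0,0,4.5]},{"claw": 255,"dp": [0,0,0],"angular": [0,0,4.5]},{"claw": 255,"dp": [0,0,0],"angular": [0,0,4.5]},{"claw": 255,"dp": [0,0,0],"angular": [0,0,4]},{"claw": 255,"dp": [0,0,0],"angular": [0,0,3.5]}])

```text
clock: 7.58
tcp_pos: [0.4878, -0.4123, 0.2157]
orientation: [-0.001, 0.742, 0.671, 0.0]
wrist_force: [-0.5, -0.4, -2.1]
finger_gap: 0.0089
```

Emit:
play_rows(steps=[{"claw": 255,"dp": [0.005,0,0],"angular": [0,0,0]},{"claw": 255,"dp": [0.01,-0.001,0],"angular": [0,0,0]},{"claw": 255,"dp": [0.015,-0.002,0],"angular": [0,0,0]},{"claw": 255,"dp": [0.02,-0.002,0],"angular": [0,0,0]},{"claw": 255,"dp": [0.02,-0.002,0],"angular": [0,0,0]},{"claw": 255,"dp": [0.02,-0.002,0],"angular": [0,0,0]},{"claw": 255,"dp": [0.02,-0.002,0],"angular": [0,0,0]},{"claw": 255,"dp": [0.02,-0.002,0],"angular": [0,0,0]}])

```text
clock: 8.25
tcp_pos: [0.4872, -0.2799, 0.2166]
orientation: [-0.0, 0.74, 0.673, 0.0]
wrist_force: [0.6, -0.9, -2.1]
finger_gap: 0.0087
```

Emit:
play_rows(steps=[{"claw": 255,"dp": [0.02,-0.002,0],"angular": [0,0,0]},{"claw": 255,"dp": [0.02,-0.002,0],"angular": [0,0,0]},{"claw": 255,"dp": [0.02,-0.002,0],"angular": [0,0,0]},{"claw": 255,"dp": [0.02,-0.002,0],"angular": [0,0,0]},{"claw": 255,"dp": [0.02,-0.002,0],"angular": [0,0,0]},{"claw": 255,"dp": [0.02,-0.002,0],"angular": [0,0,0]},{"claw": 255,"dp": [0.02,-0.002,0],"angular": [0,0,0]},{"claw": 255,"dp": [0.02,-0.002,0],"angular": [0,0,0]}])

```text
clock: 8.92
tcp_pos: [0.4864, -0.1193, 0.2167]
orientation: [-0.0, 0.74, 0.673, 0.0]
wrist_force: [0.1, 0.2, -1.5]
finger_gap: 0.009
```

Emit:
play_rows(steps=[{"claw": 255,"dp": [0.02,-0.002,0],"angular": [0,0,0]},{"claw": 255,"dp": [0.02,-0.002,0],"angular": [0,0,0]},{"claw": 255,"dp": [0.02,-0.002,0],"angular": [0,0,0]},{"claw": 255,"dp": [0.02,-0.002,0],"angular": [0,0,0]},{"claw": 255,"dp": [0.02,-0.002,0],"angular": [0,0,0]},{"claw": 255,"dp": [0.02,-0.002,0],"angular": [0,0,0]},{"claw": 255,"dp": [0.02,-0.002,0],"angular": [0,0,0]},{"claw": 255,"dp": [0.02,-0.002,0],"angular": [0,0,0]}])

```text
clock: 9.58
tcp_pos: [0.4857, 0.0413, 0.2167]
orientation: [-0.0, 0.74, 0.673, -0.0]
wrist_force: [0.0, 0.9, -3.6]
finger_gap: 0.0093
```

Emit:
play_rows(steps=[{"claw": 255,"dp": [0.02,-0.002,0],"angular": [0,0,0]},{"claw": 255,"dp": [0.02,-0.002,0],"angular": [0,0,0]},{"claw": 255,"dp": [0.02,-0.002,0],"angular": [0,0,0]},{"claw": 255,"dp": [0.02,-0.002,0],"angular": [0,0,0]},{"claw": 255,"dp": [0.01,-0.002,0],"angular": [0,0,0]},{"claw": 255,"dp": [0.005,0,0],"angular": [0,0,0]},{"claw": 255,"dp": [0,0,0],"angular": [0,0,0]},{"claw": 255,"dp": [0,0,0],"angular": [0,0,0]}])

```text
clock: 10.25
tcp_pos: [0.4857, 0.1348, 0.2168]
orientation: [0.0, 0.74, 0.672, -0.0]
wrist_force: [-0.2, 0.1, -1.6]
finger_gap: 0.0091
```

```bash
python3 -c "
from h import *
go(.4807,.1862,.182,-5.5)
im,d=env.read_camera('side'); save('s2',im,(160,60,420,260),3)
print(env.get_state()['joint_pos'].round(2))"
```

```text
t 10.25 tcp [0.4857 0.1348 0.2168] yaw -5.5 tz [-0. -0. -1.] F [-0.2  0.1 -1.6] gap 0.0091 j6 102.0
shift [ 0.0507 -0.0099  0.0348] rows@30mm 2.1
turn [-0.01  0.02  0.  ]
shift after turn [ 0.0506 -0.0099  0.0348]
[ 0.11  0.18 -0.18  1.21 -0.    1.78]
```

View pics/s2.png

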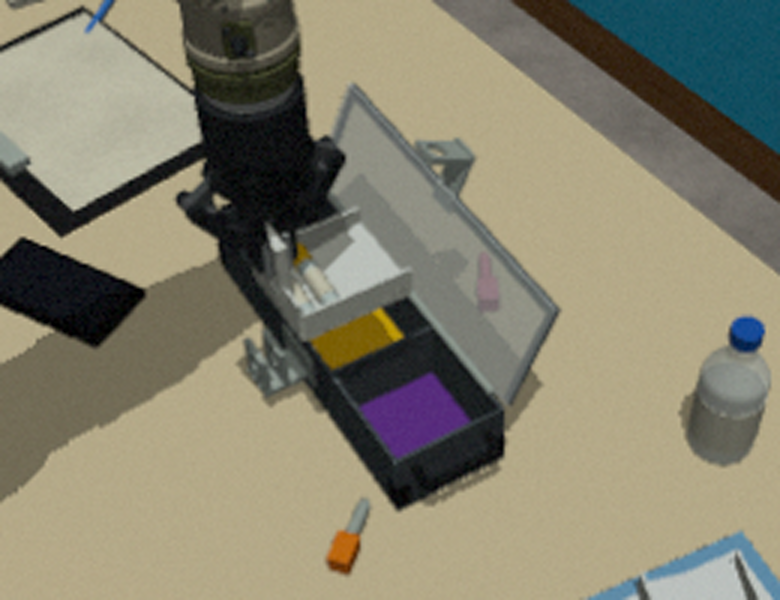

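Emit:
play_rows(steps=[{"claw": 255,"dp": [0.0044,0,0],"angular": [0,0,0]},{"claw": 255,"dp": [0.01,-0.002,0.005],"angular": [0,0,0]},{"claw": 255,"dp": [0.012,-0.002,0.008],"angular": [0,0,0]},{"claw": 255,"dp": [0.012,-0.003,0.01],"angular": [0,0,0]},{"claw": 255,"dp": [0.008,-0.002,0.008],"angular": [0,0,0]},{"claw": 255,"dp": [0.004,-0.001,0.004],"angular": [0,0,0]},{"claw": 255,"dp": [0,0,0],"angular": [0,0,0]},{"claw": 255,"dp": [0,0,0],"angular": [0,0,0]}])

```text
clock: 10.97
tcp_pos: [0.4803, 0.1866, 0.1813]
orientation: [-0.0, 0.74, 0.673, -0.001]
wrist_force: [-0.4, -0.5, -2.2]
finger_gap: 0.0091
```

Emit:
play_rows(steps=[{"claw": 255,"dp": [0,0,0],"angular": [1.5,0,0]},{"claw": 255,"dp": [0,0,0],"angular": [2.5,0,0]},{"claw": 255,"dp": [0,0,0],"angular": [2.5,0,0]},{"claw": 255,"dp": [0,0,0],"angular": [2.5,0,0]},{"claw": 255,"dp": [0,0,0],"angular": [2.5,0,0]},{"claw": 255,"dp": [0,0,0],"angular": [2.5,0,0]},{"claw": 255,"dp": [0,0,0],"angular": [2.5,0,0]},{"claw": 255,"dp": [0,0,0],"angular": [2.5,0,0]}])

```text
clock: 11.63
tcp_pos: [0.4818, 0.1859, 0.1825]
orientation: [-0.122, 0.73, 0.663, -0.111]
wrist_force: [0.4, 0.2, -2.6]
finger_gap: 0.0095
```

Emit:
play_rows(steps=[{"claw": 255,"dp": [0,0.0013,-0.0008],"angular": [2.5,0,0]},{"claw": 255,"dp": [0,0.0013,-0.0008],"angular": [2.5,0,0]},{"claw": 255,"dp": [0,0.0013,-0.0008],"angular": [2.5,0,0]},{"claw": 255,"dp": [0,0.0013,-0.0008],"angular": [2.5,0,0]},{"claw": 255,"dp": [0,0.0013,-0.0008],"angular": [2.5,0,0]},{"claw": 255,"dp": [0,0.0013,-0.0008],"angular": [2.5,0,0]},{"claw": 255,"dp": [0,0.0013,-0.0008],"angular": [2.5,0,0]},{"claw": 255,"dp": [0,0.0013,-0.0008],"angular": [2.5,0,0]}])

```text
clock: 12.3
tcp_pos: [0.4941, 0.1846, 0.183]
orientation: [-0.247, 0.698, 0.634, -0.224]
wrist_force: [0.0, -0.6, -2.4]
finger_gap: 0.0091
```

Emit:
play_rows(steps=[{"claw": 255,"dp": [0,0,0],"angular": [2.5,0,0]},{"claw": 255,"dp": [0,0,0],"angular": [1,0,0]},{"claw": 255,"dp": [0,0,0],"angular": [0,0,0]},{"claw": 255,"dp": [0,0,0],"angular": [0,0,0]},{"claw": 255,"dp": [0,0,0],"angular": [0,0,0]},{"claw": 255,"dp": [0,0,0],"angular": [0,0,0]},{"claw": 255,"dp": [0,0,0],"angular": [0,0,0]},{"claw": 255,"dp": [0,0,0],"angular": [0,0,0]}])

```text
clock: 12.97
tcp_pos: [0.4929, 0.1852, 0.1834]
orientation: [-0.268, 0.69, 0.627, -0.243]
wrist_force: [0.3, 0.1, -2.3]
finger_gap: 0.0093
```

```bash
python3 -c "
from h import *
go(.4807,.1862,.22,-5.5)
im,d=env.read_camera('side'); save('s3',im,(180,80,400,240),3)
print(env.get_state()['joint_pos'].round(2))"
```

```text
t 12.97 tcp [0.4929 0.1852 0.1834] yaw -5.5 tz [-0.671  0.065 -0.738] F [ 0.3  0.1 -2.3] gap 0.0093 j6 99.0
shift [-0.0001 -0.0337 -0.0188] rows@30mm 1.3
turn [-4.241e+01 -3.000e-02 -1.000e-02]
shift after turn [-0.0002 -0.0122 -0.0366]
[0.12 0.85 0.55 1.99 0.15 1.73]
```

View pics/s3.png

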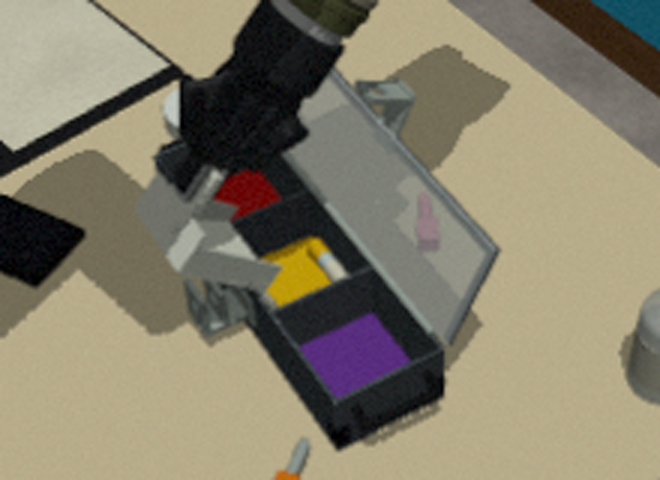

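Emit:
play_rows(steps=[{"claw": 255,"dp": [0,0,-0.002],"angular": [-3,0,0]},{"claw": 255,"dp": [0,-0.002,-0.004],"angular": [-6,0,0]},{"claw": 255,"dp": [0,-0.002,-0.006],"angular": [-6,0,0]},{"claw": 255,"dp": [0,-0.002,-0.006],"angular": [-6,0,0]},{"claw": 255,"dp": [0,-0.002,-0.006],"angular": [-6,0,0]},{"claw": 255,"dp": [0,-0.002,-0.006],"angular": [-6,0,0]},{"claw": 255,"dp": [0,0,-0.004],"angular": [-6,0,0]},{"claw": 255,"dp": [0,0,0],"angular": [-3.5,0,0]}])

```text
clock: 13.68
tcp_pos: [0.4977, 0.1848, 0.2201]
orientation: [0.003, 0.74, 0.672, 0.003]
wrist_force: [-0.7, -0.6, -2.4]
finger_gap: 0.009
```

Emit:
play_rows(steps=[{"claw": 255,"dp": [-0.008,0,0],"angular": [0,0,0]},{"claw": 255,"dp": [-0.02,0,0],"angular": [0,0,0]},{"claw": 255,"dp": [-0.025,0,0],"angular": [0,0,0]},{"claw": 255,"dp": [-0.025,0,0],"angular": [0,0,0]},{"claw": 255,"dp": [-0.025,0,0],"angular": [0,0,0]},{"claw": 255,"dp": [-0.025,0,0],"angular": [0,0,0]},{"claw": 255,"dp": [-0.025,0,0],"angular": [0,0,0]},{"claw": 255,"dp": [-0.025,0,0],"angular": [0,0,0]}])

```text
clock: 14.35
tcp_pos: [0.4806, 0.0058, 0.2172]
orientation: [-0.001, 0.741, 0.672, -0.001]
wrist_force: [0.9, -0.1, -0.8]
finger_gap: 0.0091
```

Emit:
play_rows(steps=[{"claw": 255,"dp": [-0.025,0,0],"angular": [0,0,0]},{"claw": 255,"dp": [-0.025,0,0],"angular": [0,0,0]},{"claw": 255,"dp": [-0.025,0,0],"angular": [0,0,0]},{"claw": 255,"dp": [-0.025,0,0],"angular": [0,0,0]},{"claw": 255,"dp": [-0.025,0,0],"angular": [0,0,0]},{"claw": 255,"dp": [-0.025,0,0],"angular": [0,0,0]},{"claw": 255,"dp": [-0.025,0,0],"angular": [0,0,0]},{"claw": 255,"dp": [-0.025,0,0],"angular": [0,0,0]}])

```text
clock: 15.02
tcp_pos: [0.4612, -0.1932, 0.2171]
orientation: [-0.001, 0.741, 0.672, -0.0]
wrist_force: [0.1, 0.0, -1.3]
finger_gap: 0.0088
```

```bash
python3 -c "
from h import *
go(.4885,-.4121,.22,-5.5)
im,d=env.read_camera('side'); im2,d2=env.read_camera('scene')
h=np.hstack([cv2.resize(im[110:230,215:355],(420,360)),cv2.resize(im2[140:240,120:240],(380,360))]); save('s4',h); h=cv2.resize(im2[150:220,290:450],None,fx=2.5,fy=2.5); save('s4b',h)
np.savez('s4',im=im,d=d,im2=im2,d2=d2)
for n,D in (('scene',d2),('side',d)):
  for t,c in (('red',(.632,-.237)),('purple',(.474,-.212))):
    print(n,t);tab(None,D,c,.068,n)
"
```

```text
t 15.02 tcp [ 0.4612 -0.1932  0.2171] yaw -5.57 tz [-0.002  0.002 -1.   ] F [ 0.1  0.  -1.3] gap 0.0088 j6 64.0
shift [-0.2152  0.0485 -0.0033] rows@30mm 7.4
turn [-0.14 -0.09 -0.07]
shift after turn [-0.2153  0.0482 -0.0029]
scene red
0.07 0.098 105 c [ 617.6 -279.8] size [12.2 41. ] ang 71.9 mean [ 0.6184 -0.2787  0.0813]
0.078 0.092 83 c [ 617.6 -279.8] size [12.2 41. ] ang 71.9 mean [ 0.6178 -0.2792  0.0832]
0.01 0.05 1184 c [ 634.5 -236. ] size [101.6  90.2] ang 66.3 mean [ 0.6332 -0.2409  0.0212]
scene purple
0.07 few 0
0.078 few 0
0.01 0.05 579 c [ 475.9 -210.1] size [102.3  91.8] ang 61.5 mean [ 0.4899 -0.208   0.0207]
side red
0.07 0.098 127 c [ 612.8 -279.4] size [11.8 40.2] ang 63.9 mean [ 0.611  -0.2804  0.0818]
0.078 0.092 93 c [ 612.5 -279.2] size [11.7 39.4] ang 64.0 mean [ 0.6117 -0.2799  0.0846]
0.01 0.05 911 c [ 630.9 -237.8] size [102.9  88.9] ang 67.4 mean [ 0.6281 -0.2432  0.0222]
side purple
0.07 0.098 134 c [ 449.9 -251.8] size [11.2 39.4] ang 65.4 mean [ 0.4488 -0.2527  0.082 ]
0.078 0.092 103 c [ 449.9 -251.8] size [11.2 39.4] ang 65.4 mean [ 0.4493 -0.2522  0.0843]
0.01 0.05 854 c [ 471.9 -212.8] size [102.2  87.2] ang 61.8 mean [ 0.473  -0.2119  0.0217]
```

View pics/s4.png

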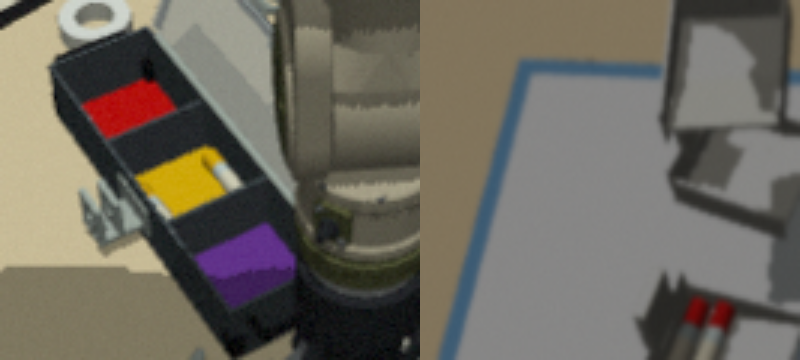

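Emit:
play_rows(steps=[{"claw": 255,"dp": [-0.02,0.005,0],"angular": [0,0,0]},{"claw": 255,"dp": [-0.03,0.0065,0],"angular": [0,0,0]},{"claw": 255,"dp": [-0.03,0.0065,0],"angular": [0,0,0]},{"claw": 255,"dp": [-0.03,0.0065,0],"angular": [0,0,0]},{"claw": 255,"dp": [-0.03,0.0065,0],"angular": [0,0,0]},{"claw": 255,"dp": [-0.03,0.0065,0],"angular": [0,0,0]},{"claw": 255,"dp": [-0.03,0.0065,0],"angular": [0,0,0]},{"claw": 255,"dp": [-0.015,0.0045,0],"angular": [0,0,0]}])

```text
clock: 15.78
tcp_pos: [0.4891, -0.4134, 0.2163]
orientation: [-0.001, 0.741, 0.671, -0.0]
wrist_force: [0.1, -0.2, -2.1]
finger_gap: 0.0091
```

Emit:
play_rows(steps=[{"claw": 255,"dp": [0,0,0],"angular": [0,0,-5]},{"claw": 255,"dp": [0,0,0],"angular": [0,0,-7]},{"claw": 255,"dp": [0,0,0],"angular": [0,0,-7]},{"claw": 255,"dp": [0,0,0],"angular": [0,0,-7]},{"claw": 255,"dp": [0,0,0],"angular": [0,0,-7]},{"claw": 255,"dp": [0,0,0],"angular": [0,0,-7]},{"claw": 255,"dp": [0,0,0],"angular": [0,0,-7]},{"claw": 255,"dp": [0,0,0],"angular": [0,0,-7]}])

```text
clock: 16.45
tcp_pos: [0.4892, -0.4098, 0.2167]
orientation: [-0.001, 0.352, 0.936, 0.001]
wrist_force: [0.5, 0.5, -1.6]
finger_gap: 0.0091
```

Emit:
play_rows(steps=[{"claw": 255,"dp": [0,0,0],"angular": [0,0,-7]},{"claw": 255,"dp": [0,0,0],"angular": [0,0,-6.5]},{"claw": 255,"dp": [0,0,0.02],"angular": [0,0,0]},{"claw": 255,"dp": [0,0,0.025],"angular": [0,0,0]},{"claw": 255,"dp": [0,0,0.025],"angular": [0,0,0]},{"claw": 255,"dp": [0,0,0.02],"angular": [0,0,0]},{"claw": 255,"dp": [0,0,0.01],"angular": [0,0,0]},{"claw": 255,"dp": [0,0,0],"angular": [0,0,0]}])

```text
clock: 17.12
tcp_pos: [0.4881, -0.4086, 0.114]
orientation: [-0.003, 0.242, 0.97, 0.002]
wrist_force: [-0.3, -0.5, -2.1]
finger_gap: 0.0093
```

```bash
python3 -c "
from h import *
go(.4885,-.4121,.0585,62)
"
```

```text
t 17.12 tcp [ 0.4881 -0.4086  0.114 ] yaw 61.97 tz [-0.005  0.006 -1.   ] F [-0.3 -0.5 -2.1] gap 0.0093 j6 -19.0
shift [-0.0024 -0.003   0.0555] rows@30mm 1.9
turn [ 0.15 -0.39 -0.03]
shift after turn [-0.002  -0.0029  0.0555]
```

Emit:
play_rows(steps=[{"claw": 255,"dp": [-0.001,-0.001,0.015],"angular": [0,0,0]},{"claw": 255,"dp": [-0.001,-0.002,0.018],"angular": [0,0,0]},{"claw": 255,"dp": [0,0,0.012],"angular": [0,0,0]},{"claw": 255,"dp": [0,0,0.006],"angular": [0,0,0]},{"claw": 255,"dp": [0,0,0.004],"angular": [0,0,0]},{"claw": 255,"dp": [0,0,0],"angular": [0,0,0]},{"claw": 255,"dp": [0,0,0],"angular": [0,0,0]},{"claw": 255,"dp": [0,0,0],"angular": [0,0,0]}])

```text
clock: 17.78
tcp_pos: [0.4905, -0.4145, 0.0637]
orientation: [0.001, 0.242, 0.97, -0.0]
wrist_force: [-0.7, 0.1, -1.7]
finger_gap: 0.0091
```

Emit:
play_rows(steps=[{"claw": 120,"dp": [0,0,0],"angular": [0,0,0]},{"claw": 0,"dp": [0,0,0],"angular": [0,0,0]},{"claw": 0,"dp": [0,0,0],"angular": [0,0,0]},{"claw": 0,"dp": [0,0,0],"angular": [0,0,0]},{"claw": 0,"dp": [0,0,0],"angular": [0,0,0]},{"claw": 0,"dp": [0,0,0],"angular": [0,0,0]},{"claw": 0,"dp": [0,0,0],"angular": [0,0,0]},{"claw": 0,"dp": [0,0,0],"angular": [0,0,0]}])

```text
clock: 18.45
tcp_pos: [0.49, -0.414, 0.0624]
orientation: [-0.0, 0.242, 0.97, 0.0]
wrist_force: [0.5, -0.5, 0.8]
finger_gap: 0.0853
```

Emit:
play_rows(steps=[{"claw": 0,"dp": [0,0,-0.01],"angular": [0,0,0]},{"claw": 0,"dp": [0,0,-0.02],"angular": [0,0,0]},{"claw": 0,"dp": [0,0,-0.025],"angular": [0,0,0]},{"claw": 0,"dp": [0,0,-0.03],"angular": [0,0,0]},{"claw": 0,"dp": [0,0,-0.03],"angular": [0,0,0]},{"claw": 0,"dp": [0,0,-0.025],"angular": [0,0,0]},{"claw": 0,"dp": [0,0,0],"angular": [0,0,0]},{"claw": 0,"dp": [0,0,0],"angular": [0,0,0]}])

```text
clock: 19.12
tcp_pos: [0.4909, -0.415, 0.2054]
orientation: [0.002, 0.242, 0.97, -0.001]
wrist_force: [-0.4, -0.7, -0.8]
finger_gap: 0.0855
```

Emit:
play_rows(steps=[{"claw": 0,"dp": [-0.007,0.024,0],"angular": [0,0,0]},{"claw": 0,"dp": [-0.0085,0.03,0],"angular": [0,0,0]},{"claw": 0,"dp": [-0.0085,0.03,0],"angular": [0,0,0]},{"claw": 0,"dp": [-0.0085,0.03,0],"angular": [0,0,0]},{"claw": 0,"dp": [-0.0085,0.03,0],"angular": [0,0,0]},{"claw": 0,"dp": [-0.0085,0.03,0],"angular": [0,0,0]},{"claw": 0,"dp": [0,0,0],"angular": [0,0,-5]},{"claw": 0,"dp": [0,0,0],"angular": [0,0,0]}])

```text
clock: 19.78
tcp_pos: [0.616, -0.2814, 0.2007]
orientation: [-0.001, 0.197, 0.98, 0.001]
wrist_force: [0.5, -0.5, -0.3]
finger_gap: 0.0855
```

Emit:
play_rows(steps=[{"claw": 0,"dp": [0,0,0],"angular": [0,0,0]},{"claw": 0,"dp": [0,0,0],"angular": [0,0,0]},{"claw": 0,"dp": [0,0,0],"angular": [0,0,0]},{"claw": 0,"dp": [0,0,0],"angular": [0,0,0]},{"claw": 0,"dp": [0,0,0],"angular": [0,0,0]},{"claw": 0,"dp": [0,0,0],"angular": [0,0,0]},{"claw": 0,"dp": [0,0,0],"angular": [0,0,0]},{"claw": 0,"dp": [0,0,0],"angular": [0,0,0]}])

```text
clock: 20.45
tcp_pos: [0.6154, -0.2839, 0.2026]
orientation: [0.0, 0.2, 0.98, 0.0]
wrist_force: [0.0, -0.1, -0.2]
finger_gap: 0.0853
```

```bash
python3 -c "
from h import *
go(.6145,-.2796,.057,67)
st=env.get_state(); im,d=env.read_camera('wrist'); save('w5',im); np.savez('w5',im=im,d=d)
tab(st,d,(.6145,-.2796),.05); tab(st,d,(.633,-.237),.068)
tab(st,d,(.488,-.412),.05)"
```

```text
t 20.45 tcp [ 0.6154 -0.2839  0.2026] yaw 66.93 tz [ 0.  0. -1.] F [ 0.  -0.1 -0.2] gap 0.0853 j6 -8.0
shift [0.0025 0.0036 0.1456] rows@30mm 4.9
turn [ 0.    0.01 -0.07]
shift after turn [0.0025 0.0036 0.1456]
0.07 0.098 594 c [ 614.3 -279.2] size [ 9.8 39.1] ang 66.9 mean [ 0.6126 -0.2787  0.083 ]
0.078 0.092 571 c [ 614.5 -279.2] size [ 9.8 38.8] ang 66.8 mean [ 0.6132 -0.279   0.0833]
0.01 0.05 2612 c [ 622.  -263.5] size [46.3 86.9] ang 65.8 mean [ 0.6203 -0.26    0.0212]
0.07 0.098 594 c [ 614.3 -279.2] size [ 9.8 39.1] ang 66.9 mean [ 0.6126 -0.2787  0.083 ]
0.078 0.092 571 c [ 614.5 -279.2] size [ 9.8 38.8] ang 66.8 mean [ 0.6132 -0.279   0.0833]
0.01 0.05 5364 c [ 633.2 -237.6] size [103.2  86.9] ang 66.7 mean [ 0.634  -0.2348  0.0192]
0.07 0.098 1141 c [ 489.8 -414.6] size [11.5 40.4] ang 63.0 mean [ 0.4898 -0.4127  0.0803]
0.078 0.092 828 c [ 489.7 -414.6] size [11.4 40.1] ang 62.9 mean [ 0.4894 -0.4134  0.0826]
0.01 0.05 2162 c [ 496.1 -402.7] size [38.3 86.2] ang 61.0 mean [ 0.4901 -0.4108  0.0312]
```

View pics/w5.png

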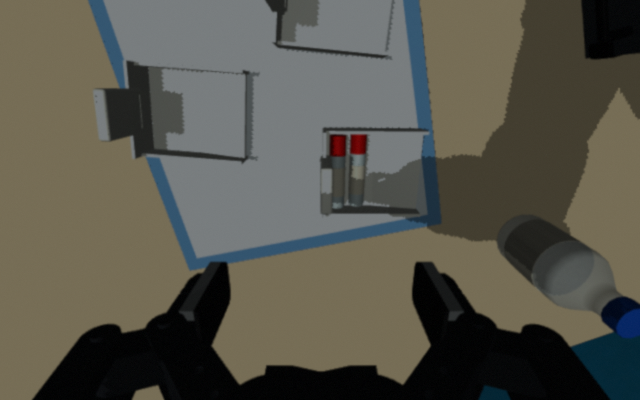

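Emit:
play_rows(steps=[{"claw": 0,"dp": [0.0028,0.004,0.02],"angular": [0,0,0]},{"claw": 0,"dp": [0,0,0.024],"angular": [0,0,0]},{"claw": 0,"dp": [0,0,0.024],"angular": [0,0,0]},{"claw": 0,"dp": [0,0,0.024],"angular": [0,0,0]},{"claw": 0,"dp": [0,0,0.024],"angular": [0,0,0]},{"claw": 0,"dp": [0,0,0.0185],"angular": [0,0,0]},{"claw": 0,"dp": [0,0,0.01],"angular": [0,0,0]},{"claw": 0,"dp": [0,0,0],"angular": [0,0,0]}])

```text
clock: 21.17
tcp_pos: [0.6128, -0.2778, 0.0551]
orientation: [-0.002, 0.2, 0.98, 0.001]
wrist_force: [0.2, 1.0, 0.0]
finger_gap: 0.0852
```

Emit:
play_rows(steps=[{"claw": 255,"dp": [0,0,0],"angular": [0,0,0]},{"claw": 255,"dp": [0,0,0],"angular": [0,0,0]},{"claw": 255,"dp": [0,0,0],"angular": [0,0,0]},{"claw": 255,"dp": [0,0,0],"angular": [0,0,0]},{"claw": 255,"dp": [0,0,0],"angular": [0,0,0]},{"claw": 255,"dp": [0,0,0],"angular": [0,0,0]},{"claw": 255,"dp": [0,0,0],"angular": [0,0,0]},{"claw": 255,"dp": [0,0,0],"angular": [0,0,0]}])

```text
clock: 21.83
tcp_pos: [0.615, -0.2792, 0.0588]
orientation: [0.001, 0.2, 0.98, -0.0]
wrist_force: [0.2, -0.3, 3.6]
finger_gap: 0.009
```

Emit:
play_rows(steps=[{"claw": 255,"dp": [0,0,0],"angular": [0,0,0]},{"claw": 255,"dp": [0,0,-0.005],"angular": [0,0,0]},{"claw": 255,"dp": [0,0,-0.015],"angular": [0,0,0]},{"claw": 255,"dp": [0,0,-0.02],"angular": [0,0,0]},{"claw": 255,"dp": [0,0,-0.02],"angular": [0,0,0]},{"claw": 255,"dp": [0,0,-0.02],"angular": [0,0,0]},{"claw": 255,"dp": [0,0,-0.015],"angular": [0,0,0]},{"claw": 255,"dp": [0,0,-0.005],"angular": [0,0,0]}])

```text
clock: 22.5
tcp_pos: [0.6152, -0.2794, 0.1604]
orientation: [0.001, 0.2, 0.98, -0.0]
wrist_force: [1.0, -0.5, -2.2]
finger_gap: 0.0091
```

Emit:
play_rows(steps=[{"claw": 255,"dp": [0,0,-0.01],"angular": [0,0,0]},{"claw": 255,"dp": [0,0,-0.02],"angular": [0,0,0]},{"claw": 255,"dp": [0,0,-0.02],"angular": [0,0,0]},{"claw": 255,"dp": [0,0,-0.01],"angular": [0,0,0]},{"claw": 255,"dp": [0,0,0],"angular": [0,0,0]},{"claw": 255,"dp": [0,0,0],"angular": [0,0,0]},{"claw": 255,"dp": [0,0,0],"angular": [0,0,0]},{"claw": 255,"dp": [0,0,0],"angular": [0,0,0]}])

```text
clock: 23.17
tcp_pos: [0.6137, -0.2785, 0.216]
orientation: [-0.001, 0.2, 0.98, 0.001]
wrist_force: [0.2, -0.7, -2.0]
finger_gap: 0.0092
```

```bash
python3 -c "
from h import *
go(.4917,.2997,.217,-5.5)
st=env.get_state(); im,d=env.read_camera('wrist'); save('w6',im); np.savez('w6',im=im,d=d)
hsv=cv2.cvtColor(im,cv2.COLOR_RGB2HSV); H,S,V=cv2.split(hsv); m=(((H<6)|(H>172))&(S>150)&(V>60)).astype(np.uint8); P=cloud('wrist',d,st)
N,L,s,c=cv2.connectedComponentsWithStats(m)
for i in range(1,N):
  if s[i,4]>30: print(s[i],np.nanmedian(P[L==i],0).round(3))
im,d=env.read_camera('side'); np.savez('s6',im=im,d=d); save('s6',im)
"
```

```text
t 23.17 tcp [ 0.6137 -0.2785  0.216 ] yaw 66.96 tz [-0.003  0.002 -1.   ] F [ 0.2 -0.7 -2. ] gap 0.0092 j6 -8.0
shift [3.385e-01 4.843e-01 3.000e-04] rows@30mm 19.7
turn [-0.09 -0.17 72.46]
shift after turn [ 0.5638 -0.1768 -0.001 ]
[333 177  23  34 753] [ 0.594 -0.256  0.178]
[366 177  29  30 766] [ 0.6   -0.237  0.177]
```

Emit:
play_rows(steps=[{"claw": 255,"dp": [0,0,0],"angular": [0,0,2.5]},{"claw": 255,"dp": [0,0,0],"angular": [0,0,4]},{"claw": 255,"dp": [0,0,0],"angular": [0,0,5]},{"claw": 255,"dp": [0,0,0],"angular": [0,0,5]},{"claw": 255,"dp": [0,0,0],"angular": [0,0,5]},{"claw": 255,"dp": [0,0,0],"angular": [0,0,5]},{"claw": 255,"dp": [0,0,0],"angular": [0,0,5]},{"claw": 255,"dp": [0,0,0],"angular": [0,0,5]}])

```text
clock: 23.93
tcp_pos: [0.6142, -0.2787, 0.2172]
orientation: [-0.001, 0.498, 0.867, 0.0]
wrist_force: [-0.3, 0.6, -1.8]
finger_gap: 0.009
```

Emit:
play_rows(steps=[{"claw": 255,"dp": [0,0,0],"angular": [0,0,5]},{"claw": 255,"dp": [0,0,0],"angular": [0,0,5]},{"claw": 255,"dp": [0,0,0],"angular": [0,0,5]},{"claw": 255,"dp": [0,0,0],"angular": [0,0,5]},{"claw": 255,"dp": [0,0,0],"angular": [0,0,5]},{"claw": 255,"dp": [0,0,0],"angular": [0,0,5]},{"claw": 255,"dp": [0,0,0],"angular": [0,0,4]},{"claw": 255,"dp": [0,0,0],"angular": [0,0,2]}])

```text
clock: 24.6
tcp_pos: [0.6142, -0.2787, 0.2171]
orientation: [-0.001, 0.742, 0.671, -0.0]
wrist_force: [0.3, 0.7, -1.0]
finger_gap: 0.0094
```

Emit:
play_rows(steps=[{"claw": 255,"dp": [0.004,-0.001,0],"angular": [0,0,0]},{"claw": 255,"dp": [0.009,-0.003,0],"angular": [0,0,0]},{"claw": 255,"dp": [0.014,-0.004,0],"angular": [0,0,0]},{"claw": 255,"dp": [0.018,-0.006,0],"angular": [0,0,0]},{"claw": 255,"dp": [0.018,-0.006,0],"angular": [0,0,0]},{"claw": 255,"dp": [0.018,-0.006,0],"angular": [0,0,0]},{"claw": 255,"dp": [0.018,-0.006,0],"angular": [0,0,0]},{"claw": 255,"dp": [0.018,-0.006,0],"angular": [0,0,0]}])

```text
clock: 25.27
tcp_pos: [0.5871, -0.157, 0.2178]
orientation: [-0.0, 0.74, 0.673, 0.0]
wrist_force: [-0.3, 0.6, -1.6]
finger_gap: 0.0089
```

Emit:
play_rows(steps=[{"claw": 255,"dp": [0.018,-0.006,0],"angular": [0,0,0]},{"claw": 255,"dp": [0.018,-0.006,0],"angular": [0,0,0]},{"claw": 255,"dp": [0.018,-0.006,0],"angular": [0,0,0]},{"claw": 255,"dp": [0.018,-0.006,0],"angular": [0,0,0]},{"claw": 255,"dp": [0.018,-0.006,0],"angular": [0,0,0]},{"claw": 255,"dp": [0.018,-0.006,0],"angular": [0,0,0]},{"claw": 255,"dp": [0.018,-0.006,0],"angular": [0,0,0]},{"claw": 255,"dp": [0.018,-0.006,0],"angular": [0,0,0]}])

```text
clock: 25.93
tcp_pos: [0.5541, -0.013, 0.2187]
orientation: [0.004, 0.741, 0.671, -0.002]
wrist_force: [1.3, -0.9, -2.2]
finger_gap: 0.0088
```

Emit:
play_rows(steps=[{"claw": 255,"dp": [0.018,-0.006,0],"angular": [0,0,0]},{"claw": 255,"dp": [0.018,-0.006,0],"angular": [0,0,0]},{"claw": 255,"dp": [0.018,-0.006,0],"angular": [0,0,0]},{"claw": 255,"dp": [0.018,-0.006,0],"angular": [0,0,0]},{"claw": 255,"dp": [0.018,-0.006,0],"angular": [0,0,0]},{"claw": 255,"dp": [0.018,-0.006,0],"angular": [0,0,0]},{"claw": 255,"dp": [0.018,-0.006,0],"angular": [0,0,0]},{"claw": 255,"dp": [0.018,-0.006,0],"angular": [0,0,0]}])

```text
clock: 26.6
tcp_pos: [0.5189, 0.1386, 0.2179]
orientation: [-0.0, 0.74, 0.673, -0.0]
wrist_force: [-0.1, -0.6, -1.0]
finger_gap: 0.0093
```

Emit:
play_rows(steps=[{"claw": 255,"dp": [0.018,-0.006,0],"angular": [0,0,0]},{"claw": 255,"dp": [0.018,-0.005,0],"angular": [0,0,0]},{"claw": 255,"dp": [0.018,-0.005,0],"angular": [0,0,0]},{"claw": 255,"dp": [0.018,-0.005,0],"angular": [0,0,0]},{"claw": 255,"dp": [0.018,-0.005,0],"angular": [0,0,0]},{"claw": 255,"dp": [0.01,-0.002,0],"angular": [0,0,0]},{"claw": 255,"dp": [0.005,0,0],"angular": [0,0,0]},{"claw": 255,"dp": [0,0,0],"angular": [0,0,0]}])

```text
clock: 27.27
tcp_pos: [0.5021, 0.2452, 0.2179]
orientation: [0.0, 0.74, 0.673, 0.0]
wrist_force: [-0.2, 0.4, -1.3]
finger_gap: 0.0089
```

```bash
python3 -c "
from h import *
go(.4917,.2997,.182,-5.5)
"
```

```text
t 27.27 tcp [0.5021 0.2452 0.2179] yaw -5.41 tz [ 0.  0. -1.] F [-0.2  0.4 -1.3] gap 0.0089 j6 113.0
shift [ 0.0532 -0.0155  0.0359] rows@30mm 2.2
turn [ 0.01 -0.    0.09]
shift after turn [ 0.0532 -0.0155  0.0359]
```

```bash
python3 -c "
from h import *
st=env.get_state(); im,d=env.read_camera('wrist'); 
hsv=cv2.cvtColor(im,cv2.COLOR_RGB2HSV); H,S,V=cv2.split(hsv); m=(((H<6)|(H>172))&(S>150)&(V>60)).astype(np.uint8); P=cloud('wrist',d,st)
N,L,s,c=cv2.connectedComponentsWithStats(m)
for i in range(1,N):
  if s[i,4]>30: print(s[i],np.nanmedian(P[L==i],0).round(3))
im,d=env.read_camera('scene'); A=cloud('scene',d).reshape(-1,3)
p=A[(A[:,0]>.5)&(A[:,0]<.8)&(A[:,1]>.0)&(A[:,1]<.14)&(A[:,2]>.09)]
for lo in (.09,.11,.13,.15): 
  q=p[(p[:,2]>lo)&(p[:,2]<lo+.02)]; print(np.median(q,0).round(3))
r=A[(abs(A[:,0]-.614)<.03)&(abs(A[:,1]+.2)<.15)]
for t,c in (('purple',(.474,-.212)),('gold',(.512,-.373))): tab(None,d,c,.068,'scene')
"
```

```text
[ 354   62   96  107 9290] [0.59  0.294 0.006]
[334 192  26  32 732] [0.519 0.261 0.174]
[366 192  26  31 710] [0.538 0.259 0.174]
[0.641 0.069 0.102]
[0.649 0.067 0.119]
[0.656 0.07  0.134]
[0.668 0.071 0.163]
0.07 0.098 93 c [ 454.8 -251.9] size [12.4 41. ] ang 60.9 mean [ 0.4567 -0.2517  0.081 ]
0.078 0.092 71 c [ 454.5 -252.2] size [12.4 41. ] ang 62.5 mean [ 0.4558 -0.252   0.0833]
0.01 0.05 741 c [ 475.5 -210.6] size [103.4  92. ] ang 62.0 mean [ 0.4765 -0.2102  0.0222]
0.07 0.098 109 c [ 491.3 -414.5] size [14.8 40.9] ang 61.4 mean [ 0.4933 -0.4145  0.0805]
0.078 0.092 71 c [ 490.5 -415.7] size [12.1 40.7] ang 61.4 mean [ 0.4918 -0.4147  0.0839]
0.01 0.05 803 c [ 512.9 -374.8] size [102.4  89.8] ang 61.4 mean [ 0.5123 -0.3757  0.0227]
```

Emit:
play_rows(steps=[{"claw": 255,"dp": [0.0042,-0.001,0],"angular": [0,0,0]},{"claw": 255,"dp": [0.01,-0.003,0.005],"angular": [0,0,0]},{"claw": 255,"dp": [0.012,-0.004,0.008],"angular": [0,0,0]},{"claw": 255,"dp": [0.012,-0.004,0.01],"angular": [0,0,0]},{"claw": 255,"dp": [0.01,-0.003,0.008],"angular": [0,0,0]},{"claw": 255,"dp": [0.005,-0.001,0.005],"angular": [0,0,0]},{"claw": 255,"dp": [0,0,0],"angular": [0,0,0]},{"claw": 255,"dp": [0,0,0],"angular": [0,0,0]}])

```text
clock: 28.03
tcp_pos: [0.491, 0.2992, 0.1812]
orientation: [-0.0, 0.74, 0.673, -0.001]
wrist_force: [-0.0, -0.1, -1.4]
finger_gap: 0.0083
```

Emit:
play_rows(steps=[{"claw": 255,"dp": [0,0,0],"angular": [1.5,0,0]},{"claw": 255,"dp": [0,0,0],"angular": [2.5,0,0]},{"claw": 255,"dp": [0,0,0],"angular": [2.5,0,0]},{"claw": 255,"dp": [0,0,0],"angular": [2.5,0,0]},{"claw": 255,"dp": [0,0,0],"angular": [2.5,0,0]},{"claw": 255,"dp": [0,0,0],"angular": [2.5,0,0]},{"claw": 255,"dp": [0,0,0],"angular": [2.5,0,0]},{"claw": 255,"dp": [0,0,0],"angular": [2.5,0,0]}])

```text
clock: 28.7
tcp_pos: [0.4925, 0.2985, 0.1827]
orientation: [-0.123, 0.73, 0.663, -0.111]
wrist_force: [0.4, -0.3, -0.9]
finger_gap: 0.0089
```

Emit:
play_rows(steps=[{"claw": 255,"dp": [0,0.0013,-0.0008],"angular": [2.5,0,0]},{"claw": 255,"dp": [0,0.0013,-0.0008],"angular": [2.5,0,0]},{"claw": 255,"dp": [0,0.0013,-0.0008],"angular": [2.5,0,0]},{"claw": 255,"dp": [0,0.0013,-0.0008],"angular": [2.5,0,0]},{"claw": 255,"dp": [0,0.0013,-0.0008],"angular": [2.5,0,0]},{"claw": 255,"dp": [0,0.0013,-0.0008],"angular": [2.5,0,0]},{"claw": 255,"dp": [0,0.0013,-0.0008],"angular": [2.5,0,0]},{"claw": 255,"dp": [0,0.0013,-0.0008],"angular": [2.5,0,0]}])

```text
clock: 29.37
tcp_pos: [0.5047, 0.2972, 0.1831]
orientation: [-0.247, 0.698, 0.633, -0.224]
wrist_force: [0.2, -0.1, -1.7]
finger_gap: 0.0091
```

Emit:
play_rows(steps=[{"claw": 255,"dp": [0,0,0],"angular": [2.5,0,0]},{"claw": 255,"dp": [0,0,0],"angular": [1,0,0]},{"claw": 255,"dp": [0,0,0],"angular": [0,0,0]},{"claw": 255,"dp": [0,0,0],"angular": [0,0,0]},{"claw": 255,"dp": [0,0,0],"angular": [0,0,0]},{"claw": 255,"dp": [0,0,0],"angular": [0,0,0]},{"claw": 255,"dp": [0,0,0],"angular": [0,0,0]},{"claw": 255,"dp": [0,0,0],"angular": [0,0,0]}])

```text
clock: 30.03
tcp_pos: [0.5036, 0.2978, 0.1836]
orientation: [-0.268, 0.69, 0.627, -0.243]
wrist_force: [-0.5, 0.2, -1.5]
finger_gap: 0.0091
```

Emit:
play_rows(steps=[{"claw": 255,"dp": [0,0,-0.002],"angular": [-3,0,0]},{"claw": 255,"dp": [0,-0.002,-0.004],"angular": [-6,0,0]},{"claw": 255,"dp": [0,-0.004,-0.006],"angular": [-6,0,0]},{"claw": 255,"dp": [0,-0.004,-0.006],"angular": [-6,0,0]},{"claw": 255,"dp": [0,-0.004,-0.006],"angular": [-6,0,0]},{"claw": 255,"dp": [0,-0.004,-0.006],"angular": [-6,0,0]},{"claw": 255,"dp": [0,-0.004,-0.006],"angular": [-6,0,0]},{"claw": 255,"dp": [0,0,-0.004],"angular": [-3.5,0,0]}])

```text
clock: 30.7
tcp_pos: [0.497, 0.2986, 0.2303]
orientation: [0.002, 0.74, 0.673, 0.003]
wrist_force: [0.1, -0.4, -1.2]
finger_gap: 0.0087
```

```bash
python3 -c "
from h import *
go(.6144,-.2792,.22,-5.5)
im,d=env.read_camera('side'); im2,d2=env.read_camera('scene'); im3,d3=env.read_camera('wrist')
h=np.hstack([cv2.resize(im[110:230,215:355],(420,360)),cv2.resize(im3,(380,360))]); save('s7',h)
"
```

```text
t 30.7 tcp [0.497  0.2986 0.2303] yaw -5.47 tz [ 0.008  0.002 -1.   ] F [ 0.1 -0.4 -1.2] gap 0.0087 j6 119.0
shift [-0.564   0.1718  0.0103] rows@30mm 19.7
turn [ 0.42 -0.13  0.03]
shift after turn [-0.5639  0.1722  0.0103]
```

View pics/s7.png

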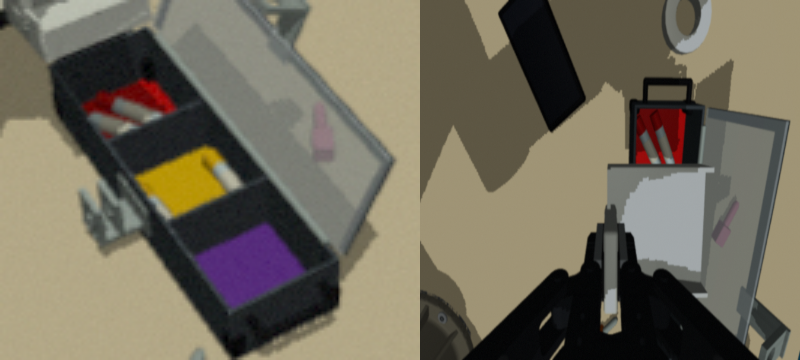

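Emit:
play_rows(steps=[{"claw": 255,"dp": [-0.014,0,0],"angular": [0,0,0]},{"claw": 255,"dp": [-0.028,0,0],"angular": [0,0,0]},{"claw": 255,"dp": [-0.028,0,0],"angular": [0,0,0]},{"claw": 255,"dp": [-0.028,0,0],"angular": [0,0,0]},{"claw": 255,"dp": [-0.028,0,0],"angular": [0,0,0]},{"claw": 255,"dp": [-0.028,0,0],"angular": [0,0,0]},{"claw": 255,"dp": [-0.028,0,0],"angular": [0,0,0]},{"claw": 255,"dp": [-0.028,0,0],"angular": [0,0,0]}])

```text
clock: 31.52
tcp_pos: [0.4784, 0.0867, 0.2263]
orientation: [-0.001, 0.741, 0.672, -0.001]
wrist_force: [-0.8, -0.7, -0.3]
finger_gap: 0.0088
```

Emit:
play_rows(steps=[{"claw": 255,"dp": [-0.028,0,0],"angular": [0,0,0]},{"claw": 255,"dp": [-0.028,0,0],"angular": [0,0,0]},{"claw": 255,"dp": [-0.028,0,0],"angular": [0,0,0]},{"claw": 255,"dp": [-0.028,0,0],"angular": [0,0,0]},{"claw": 255,"dp": [-0.028,0,0],"angular": [0,0,0]},{"claw": 255,"dp": [-0.028,0,0],"angular": [0,0,0]},{"claw": 255,"dp": [-0.028,0,0],"angular": [0,0,0]},{"claw": 255,"dp": [-0.028,0.02,0],"angular": [0,0,0]}])

```text
clock: 32.18
tcp_pos: [0.4735, -0.1375, 0.2265]
orientation: [-0.003, 0.741, 0.671, -0.001]
wrist_force: [0.3, 0.7, -1.1]
finger_gap: 0.0088
```

Emit:
play_rows(steps=[{"claw": 255,"dp": [-0.026,0.026,0],"angular": [0,0,0]},{"claw": 255,"dp": [-0.026,0.028,0],"angular": [0,0,0]},{"claw": 255,"dp": [-0.026,0.028,0],"angular": [0,0,0]},{"claw": 255,"dp": [-0.026,0.028,0],"angular": [0,0,0]},{"claw": 255,"dp": [-0.02,0.028,0],"angular": [0,0,0]},{"claw": 255,"dp": [-0.006,0.014,0],"angular": [0,0,0]},{"claw": 255,"dp": [0,0,0],"angular": [0,0,-5]},{"claw": 255,"dp": [0,0,0],"angular": [0,0,-7]}])

```text
clock: 32.85
tcp_pos: [0.6154, -0.2825, 0.224]
orientation: [-0.003, 0.665, 0.746, -0.0]
wrist_force: [-0.6, -0.2, -0.4]
finger_gap: 0.0092
```

Emit:
play_rows(steps=[{"claw": 255,"dp": [0,0,0],"angular": [0,0,-7]},{"claw": 255,"dp": [0,0,0],"angular": [0,0,-7]},{"claw": 255,"dp": [0,0,0],"angular": [0,0,-7]},{"claw": 255,"dp": [0,0,0],"angular": [0,0,-7]},{"claw": 255,"dp": [0,0,0],"angular": [0,0,-7]},{"claw": 255,"dp": [0,0,0],"angular": [0,0,-7]},{"claw": 255,"dp": [0,0,0],"angular": [0,0,-7]},{"claw": 255,"dp": [0,0,0],"angular": [0,0,-7]}])

```text
clock: 33.52
tcp_pos: [0.6147, -0.2814, 0.2252]
orientation: [-0.002, 0.236, 0.972, 0.001]
wrist_force: [0.4, -0.4, -0.7]
finger_gap: 0.0087
```

Emit:
play_rows(steps=[{"claw": 255,"dp": [0,0,0],"angular": [0,0,-4]},{"claw": 255,"dp": [0,0,0],"angular": [0,0,0]},{"claw": 255,"dp": [0,0,0.02],"angular": [0,0,0]},{"claw": 255,"dp": [0,0,0.025],"angular": [0,0,0]},{"claw": 255,"dp": [0,0,0.025],"angular": [0,0,0]},{"claw": 255,"dp": [0,0,0.02],"angular": [0,0,0]},{"claw": 255,"dp": [0,0,0.01],"angular": [0,0,0]},{"claw": 255,"dp": [0,0,0],"angular": [0,0,0]}])

```text
clock: 34.18
tcp_pos: [0.6134, -0.2796, 0.1232]
orientation: [-0.004, 0.205, 0.979, 0.001]
wrist_force: [0.5, 1.0, -1.8]
finger_gap: 0.0093
```

```bash
python3 -c "
from h import *
go(.6144,-.2792,.06,66.9)
im,d=env.read_camera('scene')
for t,c in (('purple',(.474,-.212)),('gold',(.512,-.373))): tab(None,d,c,.068,'scene')
"
```

```text
t 34.18 tcp [ 0.6134 -0.2796  0.1232] yaw 66.32 tz [-0.006  0.004 -1.   ] F [ 0.5  1.  -1.8] gap 0.0093 j6 -8.0
shift [-0.0013  0.0007  0.0632] rows@30mm 2.1
turn [ 0.07 -0.43 -0.58]
shift after turn [-0.0008  0.0008  0.0632]
0.07 0.098 91 c [ 454.8 -251.5] size [12.7 42. ] ang 63.2 mean [ 0.4561 -0.2514  0.0813]
0.078 0.092 64 c [ 454.8 -251.5] size [12.7 42. ] ang 63.2 mean [ 0.4557 -0.2519  0.0843]
0.01 0.05 731 c [ 476.6 -210.6] size [102.2  89.1] ang 61.7 mean [ 0.476  -0.2079  0.0221]
0.07 0.098 108 c [ 491.  -414.9] size [12.9 42.6] ang 62.9 mean [ 0.4932 -0.4144  0.0807]
0.078 0.092 75 c [ 491.  -415.2] size [11.2 42.6] ang 65.8 mean [ 0.4922 -0.4146  0.0838]
0.01 0.05 534 c [ 513.9 -375.3] size [101.3  87.2] ang 61.3 mean [ 0.524  -0.3903  0.0242]
```

Emit:
play_rows(steps=[{"claw": 255,"dp": [0,0,0.015],"angular": [0,0,0]},{"claw": 255,"dp": [0,0,0.02],"angular": [0,0,0]},{"claw": 255,"dp": [0,0,0.016],"angular": [0,0,0]},{"claw": 255,"dp": [0,0,0.008],"angular": [0,0,0]},{"claw": 255,"dp": [0,0,0.003],"angular": [0,0,0]},{"claw": 255,"dp": [0,0,0],"angular": [0,0,0]},{"claw": 255,"dp": [0,0,0],"angular": [0,0,0]},{"claw": 255,"dp": [0,0,0],"angular": [0,0,0]}])

```text
clock: 34.9
tcp_pos: [0.6165, -0.2804, 0.067]
orientation: [0.001, 0.204, 0.979, -0.0]
wrist_force: [-0.4, 0.7, 0.1]
finger_gap: 0.0085
```

Emit:
play_rows(steps=[{"claw": 120,"dp": [0,0,0],"angular": [0,0,0]},{"claw": 0,"dp": [0,0,0],"angular": [0,0,0]},{"claw": 0,"dp": [0,0,0],"angular": [0,0,0]},{"claw": 0,"dp": [0,0,0],"angular": [0,0,0]},{"claw": 0,"dp": [0,0,0],"angular": [0,0,0]},{"claw": 0,"dp": [0,0,0],"angular": [0,0,0]},{"claw": 0,"dp": [0,0,0],"angular": [0,0,0]},{"claw": 0,"dp": [0,0,0],"angular": [0,0,0]}])

```text
clock: 35.57
tcp_pos: [0.6155, -0.2798, 0.0654]
orientation: [-0.0, 0.204, 0.979, 0.0]
wrist_force: [0.2, 0.5, -0.3]
finger_gap: 0.0852
```

Emit:
play_rows(steps=[{"claw": 0,"dp": [0,0,-0.01],"angular": [0,0,0]},{"claw": 0,"dp": [0,0,-0.02],"angular": [0,0,0]},{"claw": 0,"dp": [0,0,-0.03],"angular": [0,0,0]},{"claw": 0,"dp": [0,0,-0.03],"angular": [0,0,0]},{"claw": 0,"dp": [0,0,-0.03],"angular": [0,0,0]},{"claw": 0,"dp": [0,0,-0.03],"angular": [0,0,0]},{"claw": 0,"dp": [0,0,-0.03],"angular": [0,0,0]},{"claw": 0,"dp": [0,0,-0.02],"angular": [0,0,0]}])

```text
clock: 36.23
tcp_pos: [0.616, -0.2801, 0.2701]
orientation: [0.002, 0.204, 0.979, -0.001]
wrist_force: [1.1, -0.6, 1.0]
finger_gap: 0.0856
```

Emit:
play_rows(steps=[{"claw": 255,"dp": [0,0,0],"angular": [0,0,-6]},{"claw": 255,"dp": [0,0,0],"angular": [0,0,-6]},{"claw": 255,"dp": [0,0,0],"angular": [0,0,-6]},{"claw": 255,"dp": [0,0,0],"angular": [0,0,0]},{"claw": 255,"dp": [0,0,0],"angular": [0,0,0]},{"claw": 255,"dp": [0,0,0],"angular": [0,0,0]},{"claw": 255,"dp": [0,0,0],"angular": [0,0,0]},{"claw": 255,"dp": [0,0,0],"angular": [0,0,0]}])

```text
clock: 36.9
tcp_pos: [0.6155, -0.2798, 0.2654]
orientation: [-0.0, 0.049, 0.999, 0.0]
wrist_force: [0.4, 0.3, 0.5]
finger_gap: 0.0
```

```bash
python3 -c "
from h import *
go(.697,.065,.26,84.5)
st=env.get_state(); im,d=env.read_camera('wrist'); np.savez('w8',im=im,d=d)
tab(st,d,(.633,-.237),.068)
"
```

```text
t 36.9 tcp [ 0.6155 -0.2798  0.2654] yaw 84.4 tz [-0.  0. -1.] F [0.4 0.3 0.5] gap 0.0 j6 -26.0
shift [-0.0474  0.3511  0.0055] rows@30mm 11.8
turn [ 0.01 -0.01 -0.1 ]
shift after turn [-0.0481  0.351   0.0054]
0.07 0.098 406 c [ 628.8 -286.8] size [10.  40.1] ang 65.2 mean [ 0.6272 -0.2866  0.0826]
0.078 0.092 377 c [ 628.8 -286.8] size [10.  40.1] ang 65.1 mean [ 0.6278 -0.2867  0.0833]
0.01 0.05 2067 c [ 648.  -245.3] size [103.1  86.5] ang 65.3 mean [ 0.6527 -0.2294  0.0192]
```

Emit:
play_rows(steps=[{"claw": 255,"dp": [-0.004,0.029,0],"angular": [0,0,0]},{"claw": 255,"dp": [-0.004,0.029,0],"angular": [0,0,0]},{"claw": 255,"dp": [-0.004,0.029,0],"angular": [0,0,0]},{"claw": 255,"dp": [-0.004,0.029,0],"angular": [0,0,0]},{"claw": 255,"dp": [-0.004,0.029,0],"angular": [0,0,0]},{"claw": 255,"dp": [-0.004,0.029,0],"angular": [0,0,0]},{"claw": 255,"dp": [-0.004,0.029,0],"angular": [0,0,0]},{"claw": 255,"dp": [-0.004,0.029,0],"angular": [0,0,0]}])

```text
clock: 37.62
tcp_pos: [0.6699, -0.0506, 0.2655]
orientation: [0.0, 0.049, 0.999, 0.0]
wrist_force: [0.4, -0.5, -0.6]
finger_gap: 0.0002
```

Emit:
play_rows(steps=[{"claw": 255,"dp": [-0.004,0.029,0],"angular": [0,0,0]},{"claw": 255,"dp": [-0.004,0.029,0],"angular": [0,0,0]},{"claw": 255,"dp": [-0.004,0.029,0],"angular": [0,0,0]},{"claw": 255,"dp": [-0.003,0.029,0],"angular": [0,0,0]},{"claw": 255,"dp": [0,0,0],"angular": [0,0,0]},{"claw": 255,"dp": [0,0,0],"angular": [0,0,0]},{"claw": 255,"dp": [0,0,0],"angular": [0,0,0]},{"claw": 255,"dp": [0,0,0],"angular": [0,0,0]}])

```text
clock: 38.28
tcp_pos: [0.6958, 0.061, 0.2655]
orientation: [-0.0, 0.049, 0.999, -0.0]
wrist_force: [-0.3, -0.5, -0.6]
finger_gap: 0.0002
```

Emit:
play_rows(steps=[{"claw": 255,"dp": [0,0,0.015],"angular": [0,0,0]},{"claw": 255,"dp": [0,0,0.02],"angular": [0,0,0]},{"claw": 255,"dp": [0,0,0.02],"angular": [0,0,0]},{"claw": 255,"dp": [0,0,0.02],"angular": [0,0,0]},{"claw": 255,"dp": [0,0,0.02],"angular": [0,0,0]},{"claw": 255,"dp": [0,0,0.015],"angular": [0,0,0]},{"claw": 255,"dp": [0,0,0.005],"angular": [0,0,0]},{"claw": 255,"dp": [0,0,0],"angular": [0,0,0]}])

```text
clock: 38.95
tcp_pos: [0.6947, 0.0607, 0.1488]
orientation: [-0.002, 0.049, 0.999, -0.0]
wrist_force: [0.1, -0.2, 0.8]
finger_gap: 0.0001
```

```bash
python3 -c "
from h import *
go(.697,.065,.15,84.5)
"
```

```text
t 38.95 tcp [0.6947 0.0607 0.1488] yaw 84.36 tz [-0.003  0.    -1.   ] F [ 0.1 -0.2  0.8] gap 0.0001 j6 4.0
shift [-0.0018  0.0045 -0.0012] rows@30mm 0.2
turn [-0.02 -0.19 -0.14]
shift after turn [-0.0018  0.0045 -0.0012]
```

Emit:
play_rows(steps=[{"claw": 255,"dp": [0.008,0,0],"angular": [0,0,0]},{"claw": 255,"dp": [0.008,0,0],"angular": [0,0,0]},{"claw": 255,"dp": [0.008,0,0],"angular": [0,0,0]},{"claw": 255,"dp": [0.008,0,0],"angular": [0,0,0]},{"claw": 255,"dp": [0.008,0,0],"angular": [0,0,0]},{"claw": 255,"dp": [0.008,0,0],"angular": [0,0,0]},{"claw": 255,"dp": [0.008,0,0],"angular": [0,0,0]},{"claw": 255,"dp": [0.008,0,0],"angular": [0,0,0]}])

```text
clock: 39.62
tcp_pos: [0.6323, 0.0679, 0.1516]
orientation: [0.001, 0.049, 0.999, 0.0]
wrist_force: [0.9, -0.2, 1.1]
finger_gap: 0.0
```

Emit:
play_rows(steps=[{"claw": 255,"dp": [0.008,0,0],"angular": [0,0,0]},{"claw": 255,"dp": [0.008,0,0],"angular": [0,0,0]},{"claw": 255,"dp": [0.008,0,0],"angular": [0,0,0]},{"claw": 255,"dp": [0.008,0,0],"angular": [0,0,0]},{"claw": 255,"dp": [0.008,0,0],"angular": [0,0,0]},{"claw": 255,"dp": [0.008,0,0],"angular": [0,0,0]},{"claw": 255,"dp": [0.008,0,0],"angular": [0,0,0]},{"claw": 255,"dp": [0.008,0,0],"angular": [0,0,0]}])

```text
clock: 40.28
tcp_pos: [0.5675, 0.0745, 0.1504]
orientation: [-0.0, 0.048, 0.999, 0.0]
wrist_force: [0.1, -0.1, -0.9]
finger_gap: 0.0
```

Emit:
play_rows(steps=[{"claw": 255,"dp": [0,0,0],"angular": [0,0,0]},{"claw": 255,"dp": [0,0,0],"angular": [0,0,0]},{"claw": 255,"dp": [0,0,0],"angular": [0,0,0]},{"claw": 255,"dp": [0,0,0],"angular": [0,0,0]},{"claw": 255,"dp": [0,0,-0.01],"angular": [0,0,0]},{"claw": 255,"dp": [0,0,-0.02],"angular": [0,0,0]},{"claw": 255,"dp": [0,0,-0.02],"angular": [0,0,0]},{"claw": 255,"dp": [0,0,-0.02],"angular": [0,0,0]}])

```text
clock: 40.95
tcp_pos: [0.5687, 0.0743, 0.2218]
orientation: [-0.0, 0.048, 0.999, 0.0]
wrist_force: [0.6, -0.0, -0.0]
finger_gap: -0.0003
```

```bash
python3 -c "
from h import *
go(.455,.0,.2,84.5)
im,d=env.read_camera('side'); im2,d2=env.read_camera('scene')
save('s9',im,(200,70,460,265),3)
np.savez('s9',im=im,d=d,im2=im2,d2=d2)
"
```

```text
t 40.95 tcp [0.5687 0.0743 0.2218] yaw 84.45 tz [-0.  0. -1.] F [ 0.6 -0.  -0. ] gap -0.0003 j6 5.0
shift [ 0.106  -0.0849  0.0218] rows@30mm 4.6
turn [ 0.   -0.01 -0.05]
shift after turn [ 0.106  -0.0848  0.0218]
```

View pics/s9.png

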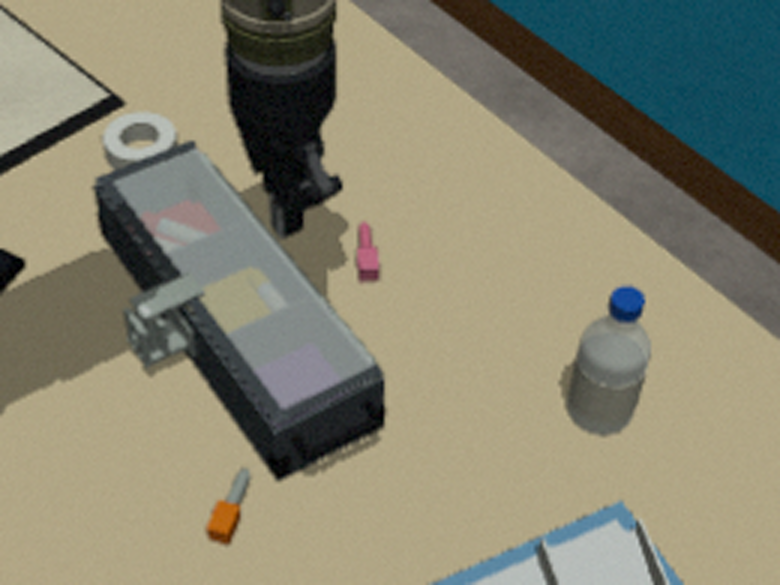

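Emit:
play_rows(steps=[{"claw": 0,"dp": [0.018,-0.014,0],"angular": [0,0,0]},{"claw": 0,"dp": [0.022,-0.018,0],"angular": [0,0,0]},{"claw": 0,"dp": [0.022,-0.018,0],"angular": [0,0,0]},{"claw": 0,"dp": [0.022,-0.018,0.01],"angular": [0,0,0]},{"claw": 0,"dp": [0.022,-0.017,0.012],"angular": [0,0,0]},{"claw": 0,"dp": [0,0,0],"angular": [0,0,0]},{"claw": 0,"dp": [0,0,0],"angular": [0,0,0]},{"claw": 0,"dp": [0,0,0],"angular": [0,0,0]}])

```text
clock: 41.72
tcp_pos: [0.4557, -0.0002, 0.199]
orientation: [0.001, 0.049, 0.999, 0.0]
wrist_force: [0.5, -0.3, 0.2]
finger_gap: 0.0855
```

```bash
cat >> h.py <<'E'
def pin(st,im,d,zoff=0.0):
    H,S,V=cv2.split(cv2.cvtColor(im,cv2.COLOR_RGB2HSV)); m=((H>3)&(H<16)&(S>170)&(V>60)).astype(np.uint8)
    N,L,s,c=cv2.connectedComponentsWithStats(m); i=1+np.argmax(s[1:,4]); P=cloud('wrist',d,st); q=P[L==i]; q=q[np.isfinite(q[:,0])]
    zt=np.percentile(q[:,2],90); top=q[q[:,2]>zt-.004]
    r=cv2.minAreaRect(top[:,:2].astype(np.float32)*1000); print('head px',s[i].tolist(),'top z',zt.round(4),'c',np.round(r[0],1),'size',np.round(r[1],1),'ang',round(r[2],1))
    c0=np.array(r[0])/1000
    f=P.reshape(-1,3); g=f[(np.hypot(f[:,0]-c0[0],f[:,1]-c0[1])<.075)&(f[:,2]>zt-.018)&(f[:,2]<zt+.006)]
    c=g-np.r_[c0,0]; u=np.linalg.svd(c[:,:2]-c[:,:2].mean(0),full_matrices=False)[2][0]; far=np.hypot(c[:,0],c[:,1]).argmax(); u*=np.sign(u@c[far,:2])
    sh=g[(c[:,:2]@u>.017)]; print('pin pts',len(g),'svd yaw',np.degrees(np.arctan2(u[1],u[0])).round(1),'extent',(c[:,:2]@u).min().round(4),(c[:,:2]@u).max().round(4))
    if len(sh)>20:
        v=sh[:,:2].mean(0)-c0; print('yaw head->shank',np.degrees(np.arctan2(v[1],v[0])).round(1),'shank pts',len(sh),'zmax',np.percentile(sh[:,2],90).round(4))
E
python3 -c "
from h import *
go(.455,.0,.2,84.5)
st=env.get_state(); im,d=env.read_camera('wrist'); np.savez('w10',im=im,d=d); save('w10',im)
pin(st,im,d)
"
```

```text
t 41.72 tcp [ 4.557e-01 -2.000e-04  1.990e-01] yaw 84.43 tz [ 0.002  0.    -1.   ] F [ 0.5 -0.3  0.2] gap 0.0855 j6 -5.0
shift [ 0.0007  0.0001 -0.001 ] rows@30mm 0.0
turn [ 0.01  0.09 -0.07]
shift after turn [ 0.0007  0.0001 -0.001 ]
head px [303, 144, 33, 34, 607] top z 0.0196 c [442.2  -1. ] size [29.9 18.9] ang 35.8
pin pts 1269 svd yaw 24.0 extent -0.0161 0.0747
yaw head->shank 27.3 shank pts 586 zmax 0.02
```

View pics/w10.png

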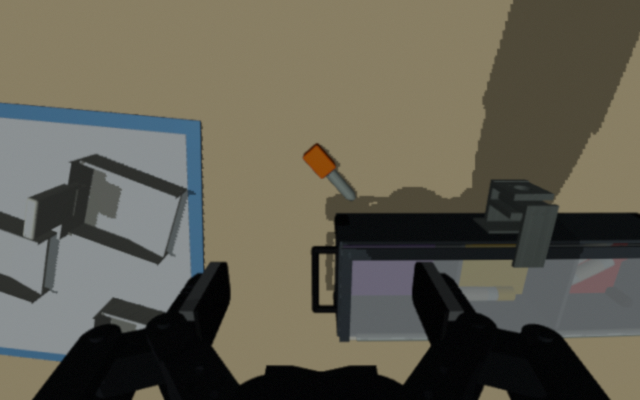

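Emit:
play_rows(steps=[{"claw": 0,"dp": [0,0,0],"angular": [0,0,-6.9]},{"claw": 0,"dp": [0,0,0],"angular": [0,0,-6.9]},{"claw": 0,"dp": [0,0,0],"angular": [0,0,-6.9]},{"claw": 0,"dp": [0,0,0],"angular": [0,0,-6.9]},{"claw": 0,"dp": [0,0,0],"angular": [0,0,-6.9]},{"claw": 0,"dp": [0,0,0],"angular": [0,0,-6.9]},{"claw": 0,"dp": [0.0075,-0.0055,0.02],"angular": [0,0,0]},{"claw": 0,"dp": [0.0075,-0.0055,0.03],"angular": [0,0,0]}])

```text
clock: 42.43
tcp_pos: [0.4536, -0.0179, 0.151]
orientation: [0.004, -0.309, 0.951, -0.002]
wrist_force: [0.8, -0.3, 1.0]
finger_gap: 0.0857
```

Emit:
play_rows(steps=[{"claw": 0,"dp": [0,0,0.03],"angular": [0,0,0]},{"claw": 0,"dp": [0,0,0.02],"angular": [0,0,0]},{"claw": 0,"dp": [0,0,0],"angular": [0,0,0]},{"claw": 0,"dp": [0,0,0],"angular": [0,0,0]},{"claw": 0,"dp": [0,0,0],"angular": [0,0,0]},{"claw": 0,"dp": [0,0,0],"angular": [0,0,0]},{"claw": 0,"dp": [0,0,0],"angular": [0,0,0]},{"claw": 0,"dp": [0,0,0],"angular": [0,0,0]}])

```text
clock: 43.1
tcp_pos: [0.4502, -0.0178, 0.0997]
orientation: [0.001, -0.308, 0.951, -0.001]
wrist_force: [-0.1, -0.6, 0.7]
finger_gap: 0.0855
```

```bash
python3 -c "
from h import *
go(.4398,-.0028,.012,125.8)
st=env.get_state(); im,d=env.read_camera('wrist'); np.savez('w11',im=im,d=d); save('w11',im)
pin(st,im,d)
"
```

```text
t 43.1 tcp [ 0.4502 -0.0178  0.0997] yaw 125.87 tz [ 0.002 -0.    -1.   ] F [-0.1 -0.6  0.7] gap 0.0855 j6 -48.0
shift [-0.0003  0.0184  0.0876] rows@30mm 3.0
turn [-0.1   0.1   0.07]
shift after turn [-0.0004  0.0182  0.0877]
head px [333, 192, 28, 43, 1078] top z 0.0195 c [442.2  -1.7] size [29.5 19.6] ang 36.1
pin pts 2389 svd yaw 21.8 extent -0.0159 0.0745
yaw head->shank 23.9 shank pts 1114 zmax 0.021
```

Emit:
play_rows(steps=[{"claw": 0,"dp": [0,0.009,0.01],"angular": [0,0,0]},{"claw": 0,"dp": [0,0.009,0.02],"angular": [0,0,0]},{"claw": 0,"dp": [0,0,0.02],"angular": [0,0,0]},{"claw": 0,"dp": [0,0,0.015],"angular": [0,0,0]},{"claw": 0,"dp": [0,0,0.01],"angular": [0,0,0]},{"claw": 0,"dp": [0,0,0.006],"angular": [0,0,0]},{"claw": 0,"dp": [0,0,0],"angular": [0,0,0]},{"claw": 0,"dp": [0,0,0],"angular": [0,0,0]}], force=60)

```text
clock: 43.82
tcp_pos: [0.4387, -0.0032, 0.0178]
orientation: [0.0, -0.308, 0.951, 0.0]
wrist_force: [0.1, 1.1, 0.6]
finger_gap: 0.0853
```

```bash
python3 -c "
from h import *
go(.4398,-.0034,.012,126)
"
```

```text
t 43.82 tcp [ 0.4387 -0.0032  0.0178] yaw 125.86 tz [ 0.  0. -1.] F [0.1 1.1 0.6] gap 0.0853 j6 -47.0
shift [-0.0007 -0.0008  0.0058] rows@30mm 0.2
turn [-0.    0.01 -0.14]
shift after turn [-0.0007 -0.0008  0.0058]
```

Emit:
play_rows(steps=[{"claw": 0,"dp": [-0.0005,-0.0005,0.003],"angular": [0,0,0]},{"claw": 0,"dp": [0,0,0.003],"angular": [0,0,0]},{"claw": 0,"dp": [0,0,0],"angular": [0,0,0]},{"claw": 0,"dp": [0,0,0],"angular": [0,0,0]},{"claw": 255,"dp": [0,0,0],"angular": [0,0,0]},{"claw": 255,"dp": [0,0,0],"angular": [0,0,0]},{"claw": 255,"dp": [0,0,0],"angular": [0,0,0]},{"claw": 255,"dp": [0,0,0],"angular": [0,0,0]}])

```text
clock: 44.48
tcp_pos: [0.4393, -0.0032, 0.0116]
orientation: [0.0, -0.308, 0.951, -0.0]
wrist_force: [-0.7, -0.6, -0.3]
finger_gap: 0.0389
```

Emit:
play_rows(steps=[{"claw": 255,"dp": [0,0,0],"angular": [0,0,0]},{"claw": 255,"dp": [0,0,0],"angular": [0,0,0]},{"claw": 255,"dp": [0,0,0],"angular": [0,0,0]},{"claw": 255,"dp": [0,0,0],"angular": [0,0,0]},{"claw": 255,"dp": [0,0,0],"angular": [0,0,0]},{"claw": 255,"dp": [0,0,0],"angular": [0,0,0]},{"claw": 255,"dp": [0,0,0],"angular": [0,0,0]},{"claw": 255,"dp": [0,0,0],"angular": [0,0,0]}])

```text
clock: 45.15
tcp_pos: [0.4395, -0.0033, 0.0117]
orientation: [0.0, -0.308, 0.951, -0.0]
wrist_force: [-1.0, -0.5, 5.5]
finger_gap: 0.0184
```

```bash
python3 -c "
from h import *
go(.4398,-.0034,.012,126)
"
```

```text
t 45.15 tcp [ 0.4395 -0.0033  0.0117] yaw 125.86 tz [ 0.001 -0.    -1.   ] F [-1.  -0.5  5.5] gap 0.0184 j6 -47.0
shift [-0.0001 -0.0003 -0.0003] rows@30mm 0.0
turn [-0.02  0.03 -0.14]
shift after turn [-0.0001 -0.0003 -0.0003]
```

Emit:
play_rows(steps=[{"claw": 255,"dp": [0,0,-0.005],"angular": [0,0,0]},{"claw": 255,"dp": [0,0,-0.015],"angular": [0,0,0]},{"claw": 255,"dp": [0,0,-0.02],"angular": [0,0,0]},{"claw": 255,"dp": [0,0,-0.025],"angular": [0,0,0]},{"claw": 255,"dp": [0,0,-0.02],"angular": [0,0,0]},{"claw": 255,"dp": [0,0,-0.01],"angular": [0,0,0]},{"claw": 255,"dp": [0,0,-0.003],"angular": [0,0,0]},{"claw": 255,"dp": [0,0,0],"angular": [0,0,3.4]}])

```text
clock: 45.82
tcp_pos: [0.4397, -0.0033, 0.1102]
orientation: [0.001, -0.279, 0.96, -0.0]
wrist_force: [0.1, -0.1, -0.5]
finger_gap: 0.0185
```

Emit:
play_rows(steps=[{"claw": 255,"dp": [0,0,0],"angular": [0,0,6]},{"claw": 255,"dp": [0,0,0],"angular": [0,0,6]},{"claw": 255,"dp": [0,0,0],"angular": [0,0,6]},{"claw": 255,"dp": [0,0,0],"angular": [0,0,6]},{"claw": 255,"dp": [0,0,0],"angular": [0,0,6]},{"claw": 255,"dp": [0,0,0],"angular": [0,0,5]},{"claw": 255,"dp": [0,0,0],"angular": [0,0,3]},{"claw": 255,"dp": [0,0,0],"angular": [0,0,0]}])

```text
clock: 46.48
tcp_pos: [0.4384, -0.0031, 0.1085]
orientation: [-0.001, 0.049, 0.999, 0.0]
wrist_force: [-0.1, 0.1, -1.0]
finger_gap: 0.0186
```

Emit:
play_rows(steps=[{"claw": 255,"dp": [0.004,0.012,0],"angular": [0,0,0]},{"claw": 255,"dp": [0.01,0.03,0],"angular": [0,0,0]},{"claw": 255,"dp": [0.01,0.03,0],"angular": [0,0,0]},{"claw": 255,"dp": [0.01,0.03,0],"angular": [0,0,0]},{"claw": 255,"dp": [0.01,0.03,0],"angular": [0,0,0]},{"claw": 255,"dp": [0.01,0.03,0],"angular": [0,0,0]},{"claw": 255,"dp": [0.009,0.02,0],"angular": [0,0,0]},{"claw": 255,"dp": [0.003,0.0105,0],"angular": [0,0,0]}])

```text
clock: 47.15
tcp_pos: [0.3903, 0.1968, 0.1088]
orientation: [-0.001, 0.046, 0.999, 0.0]
wrist_force: [-0.3, -0.9, -0.3]
finger_gap: 0.0185
```

Emit:
play_rows(steps=[{"claw": 255,"dp": [0,0,0],"angular": [0,0,0]},{"claw": 255,"dp": [0,0,0],"angular": [0,0,0]},{"claw": 255,"dp": [0,0,0],"angular": [0,0,0]},{"claw": 255,"dp": [0,0,0],"angular": [0,0,0]},{"claw": 255,"dp": [0,0,0],"angular": [0,0,0]},{"claw": 255,"dp": [0,0,0],"angular": [0,0,0]},{"claw": 255,"dp": [0,0,0],"angular": [0,0,0]},{"claw": 255,"dp": [0,0,0],"angular": [0,0,0]}])

```text
clock: 47.82
tcp_pos: [0.3923, 0.1944, 0.1095]
orientation: [0.0, 0.049, 0.999, 0.0]
wrist_force: [0.4, 0.6, -0.6]
finger_gap: 0.0184
```

```bash
python3 -c "
from h import *
go(.3922,.1948,.0497,84.5)
st=env.get_state(); im,d=env.read_camera('wrist'); np.savez('w12',im=im,d=d); np.save('w12st',st,allow_pickle=True); save('w12',im,(220,60,480,260),3)
P=cloud('wrist',d,st).reshape(-1,3); a=np.radians(-5.5); ex=np.array([np.cos(a),np.sin(a)]); ey=np.array([-ex[1],ex[0]])
C=np.array([.5723,.1773]); q=np.c_[(P[:,:2]-C)@ex,(P[:,:2]-C)@ey,P[:,2]]
print('tcp in case',((np.array(st['tcp_pos'][:2])-C)@np.c_[ex,ey]).round(4))
for lo,hi in((.026,.05),(.05,.06),(.06,.068),(.068,.085)):
  m=(abs(q[:,1])<.03)&(q[:,0]>-.12)&(q[:,0]<-.06)&(q[:,2]>lo)&(q[:,2]<hi)
  f=q[m]; 
  if len(f): print('fork',lo,len(f),'x',np.percentile(f[:,0],[1,50,99]).round(4),'y',np.percentile(f[:,1],[1,50,99]).round(4))
m=(abs(q[:,1])<.02)&(q[:,0]>-.19)&(q[:,0]<-.12)&(q[:,2]>.07)&(q[:,2]<.13); f=q[m]
for x in np.arange(-.18,-.11,.005):
  g=f[(f[:,0]>x)&(f[:,0]<x+.005)]
  if len(g)>5: print('x',x.round(3),len(g),'y',np.percentile(g[:,1],[2,50,98]).round(4),'z',np.percentile(g[:,2],[50,98]).round(4))
"
```

```text
t 47.82 tcp [0.3923 0.1944 0.1095] yaw 84.42 tz [ 0.  0. -1.] F [ 0.4  0.6 -0.6] gap 0.0184 j6 21.0
shift [0.0001 0.0004 0.0598] rows@30mm 2.0
turn [ 0.01  0.   -0.08]
shift after turn [0.0001 0.0004 0.0598]
tcp in case [-0.1808 -0.0002]
fork 0.026 332 x [-0.0955 -0.0946 -0.0935] y [-0.0174 -0.0007  0.0154]
fork 0.05 321 x [-0.0954 -0.0942 -0.0757] y [-0.0174  0.0085  0.0185]
fork 0.06 510 x [-0.0953 -0.091  -0.0761] y [-0.0175  0.0083  0.0182]
fork 0.068 274 x [-0.0897 -0.088  -0.0848] y [-0.0134  0.0025  0.0144]
x -0.18 418 y [-0.0102 -0.0007  0.0084] z [0.1165 0.1252]
x -0.175 406 y [-0.0102 -0.0012  0.0084] z [0.1165 0.1269]
x -0.17 355 y [-0.0101 -0.0007  0.0083] z [0.1163 0.1178]
x -0.165 181 y [-0.0102 -0.0012  0.0083] z [0.1161 0.1171]
x -0.16 120 y [-0.006  -0.0012  0.0041] z [0.1117 0.1132]
x -0.155 194 y [-0.0068 -0.0007  0.0049] z [0.1114 0.1131]
x -0.15 188 y [-0.0069 -0.0007  0.005 ] z [0.1114 0.1134]
x -0.145 170 y [-0.0064 -0.0012  0.005 ] z [0.1114 0.113 ]
x -0.14 176 y [-0.0065 -0.0007  0.0051] z [0.1114 0.1129]
x -0.135 163 y [-0.0066 -0.0013  0.0045] z [0.1113 0.113 ]
x -0.13 101 y [-0.0066 -0.0008  0.0046] z [0.1113 0.1129]
x -0.125 31 y [-0.0045 -0.0013  0.0027] z [0.1101 0.1109]
```

View pics/w12.png

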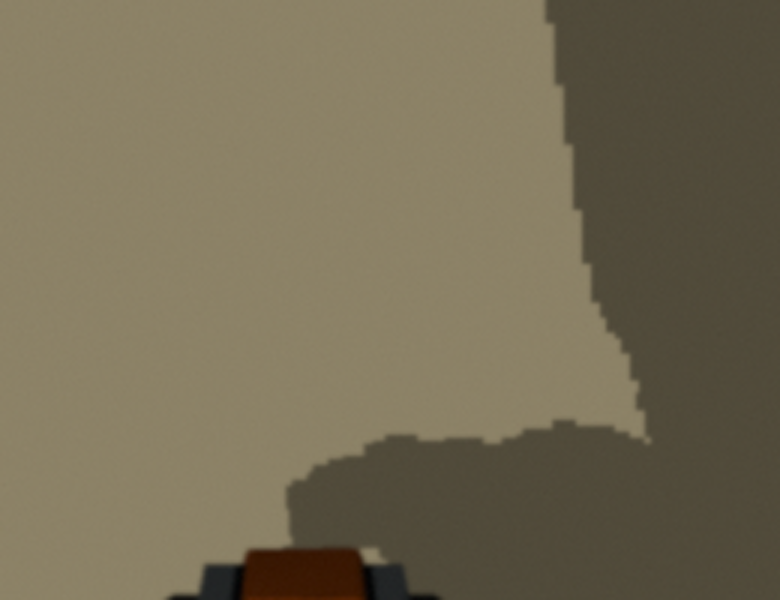

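```bash
python3 -c "
from h import *
f=np.load('w12.npz'); st=np.load('w12st.npy',allow_pickle=True).item()
P=cloud('wrist',f['d'],st).reshape(-1,3); a=np.radians(-5.5); ex=np.array([np.cos(a),np.sin(a)]); ey=np.array([-ex[1],ex[0]])
C=np.array([.5723,.1773]); q=np.c_[(P[:,:2]-C)@ex,(P[:,:2]-C)@ey,P[:,2]]
m=(abs(q[:,1])<.02)&(q[:,0]>-.1)&(q[:,0]<-.0925)&(q[:,2]>.028)&(q[:,2]<.06); g=q[m]; k=np.polyfit(g[:,1],g[:,0],1); print('face slope deg',np.degrees(k[0]).round(2),'x0',k[1].round(4),len(g), 'z/x',np.degrees(np.polyfit(g[:,2],g[:,0],1)[0]).round(1))
m=(abs(q[:,1])<.02)&(q[:,0]>-.0945)&(q[:,0]<-.0895)&(q[:,2]>.06)&(q[:,2]<.075); g=q[m]; print('outer cheek top z',np.percentile(g[:,2],[5,25,50,75,95]).round(4),'y',np.percentile(g[:,1],[1,99]).round(4))
h,e=np.histogram(g[:,2],np.arange(.06,.075,.001)); print(h)
m=(abs(q[:,1]+.0009)<.0012)&(q[:,0]>-.155)&(q[:,0]<-.13)&(q[:,2]>.1)&(q[:,2]<.12); print('shank crest z',np.median(q[m,2]).round(4))
# hole: face points outline
m=(abs(q[:,1])<.02)&(q[:,0]>-.098)&(q[:,0]<-.0925)&(q[:,2]>.026)&(q[:,2]<.066); g=q[m]
for z in np.arange(.030,.066,.003):
  s=g[abs(g[:,2]-z)<.0015][:,1]; s=np.sort(s); gaps=np.diff(s); i=gaps.argmax() if len(gaps) else 0
  if len(s)>3: print(z.round(3),len(s),s[[0,-1]].round(4),'gap',s[i].round(4),s[i+1].round(4))
"
```

```text
face slope deg 0.09 x0 -0.0945 585 z/x 0.7
outer cheek top z [0.0607 0.0631 0.0645 0.0649 0.0655] y [-0.0175  0.0182]
[ 18  14  24  20 107  46   2   0   0   0   0   0   0   0]
shank crest z 0.1122
0.03 8 [-0.0174  0.0153] gap -0.0173 0.0104
0.033 38 [-0.0173  0.0151] gap -0.0109 0.0087
0.036 48 [-0.0171  0.0149] gap -0.0108 0.0086
0.039 53 [-0.0176  0.0155] gap -0.0108 0.0085
0.042 47 [-0.0175  0.0153] gap -0.0106 0.0084
0.045 69 [-0.0174  0.0152] gap -0.0098 0.0083
0.048 56 [-0.0172  0.0156] gap -0.0096 0.0082
0.051 60 [-0.0177  0.0155] gap -0.0095 0.0081
0.054 77 [-0.0176  0.0181] gap -0.0094 0.008
0.057 85 [-0.0173  0.018 ] gap -0.0093 0.0079
0.06 87 [-0.0171  0.0185] gap -0.0092 0.0077
0.063 97 [-0.0176  0.0183] gap -0.0092 0.0076
0.066 60 [-0.0175  0.0181] gap -0.0091 0.0069
```

Emit:
play_rows(steps=[{"claw": 255,"dp": [0,0.0013,0.01],"angular": [0,0,0]},{"claw": 255,"dp": [0,0,0.015],"angular": [0,0,0]},{"claw": 255,"dp": [0,0,0.015],"angular": [0,0,0]},{"claw": 255,"dp": [0,0,0.01],"angular": [0,0,0]},{"claw": 255,"dp": [0,0,0.0065],"angular": [0,0,0]},{"claw": 255,"dp": [0,0,0.003],"angular": [0,0,0]},{"claw": 255,"dp": [0,0,0],"angular": [0,0,0]},{"claw": 255,"dp": [0,0,0],"angular": [0,0,0]}])

```text
clock: 48.53
tcp_pos: [0.3926, 0.1961, 0.0503]
orientation: [0.0, 0.048, 0.999, 0.0]
wrist_force: [-0.1, -0.5, -0.2]
finger_gap: 0.0188
```

Emit:
play_rows(steps=[{"claw": 255,"dp": [0,0,0],"angular": [0,0,0]},{"claw": 255,"dp": [0,0,0],"angular": [0,0,0]},{"claw": 255,"dp": [0,0,0],"angular": [0,0,0]},{"claw": 255,"dp": [0,0,0],"angular": [0,0,0]},{"claw": 255,"dp": [0,0,0],"angular": [0,0,0]},{"claw": 255,"dp": [0,0,0],"angular": [0,0,0]},{"claw": 255,"dp": [0,0,0],"angular": [0,0,0]},{"claw": 255,"dp": [0,0,0],"angular": [0,0,0]}])

```text
clock: 49.2
tcp_pos: [0.3922, 0.196, 0.05]
orientation: [-0.0, 0.048, 0.999, 0.0]
wrist_force: [0.9, -0.5, -0.6]
finger_gap: 0.0181
```

```bash
cat > fk.py <<'E'
from h import *
st=env.get_state(); a=np.radians(-5.5); ex=np.array([np.cos(a),np.sin(a)]); ey=np.array([-ex[1],ex[0]]); C=np.array([.5723,.1773])
print('case frame tcp',((np.array(st['tcp_pos'][:2])-C)@np.c_[ex,ey]).round(4),'z',st['tcp_pos'][2].round(4),'target y .0011 z .0501, x home -.1125')
go(*(C+ex*-.1125+ey*.0011),.0501,84.5)
E
python3 fk.py; python3 -c "
from h import *
im,d=env.read_camera('side'); save('s13',im,(215,140,295,200),8)
"
```

```text
case frame tcp [-0.181   0.0014] z 0.05 target y .0011 z .0501, x home -.1125
t 49.2 tcp [0.3922 0.196  0.05  ] yaw 84.46 tz [-0.  0. -1.] F [ 0.9 -0.5 -0.6] gap 0.0181 j6 22.0
shift [-0.0685 -0.0003 -0.0001] rows@30mm 2.3
turn [ 0.01 -0.   -0.04]
shift after turn [-0.0685 -0.0003 -0.0001]
```

Emit:
play_rows(steps=[{"claw": 255,"dp": [-0.006,0,0],"angular": [0,0,0]},{"claw": 255,"dp": [-0.006,0,0],"angular": [0,0,0]},{"claw": 255,"dp": [-0.005,0,0],"angular": [0,0,0]},{"claw": 255,"dp": [-0.004,0,0],"angular": [0,0,0]},{"claw": 255,"dp": [-0.004,0,0],"angular": [0,0,0]},{"claw": 255,"dp": [-0.004,0,0],"angular": [0,0,0]},{"claw": 255,"dp": [-0.004,0,0],"angular": [0,0,0]},{"claw": 255,"dp": [-0.003,0,0],"angular": [0,0,0]}])

```text
clock: 49.92
tcp_pos: [0.4286, 0.1925, 0.0499]
orientation: [0.0, 0.048, 0.999, 0.0]
wrist_force: [-0.5, -0.0, 0.0]
finger_gap: 0.0187
```

Emit:
play_rows(steps=[{"claw": 255,"dp": [0,0,0],"angular": [0,0,0]},{"claw": 255,"dp": [0,0,0],"angular": [0,0,0]},{"claw": 255,"dp": [0,0,0],"angular": [0,0,0]},{"claw": 255,"dp": [0,0,0],"angular": [0,0,0]},{"claw": 255,"dp": [0,0,0],"angular": [0,0,0]},{"claw": 255,"dp": [0,0,0],"angular": [0,0,0]},{"claw": 255,"dp": [0,0,0],"angular": [0,0,0]},{"claw": 255,"dp": [0,0,0],"angular": [0,0,0]}])

```text
clock: 50.58
tcp_pos: [0.428, 0.1926, 0.05]
orientation: [0.0, 0.048, 0.999, 0.0]
wrist_force: [-0.4, -0.2, -1.1]
finger_gap: 0.0187
```

```bash
python3 fk.py
```

```text
case frame tcp [-0.1451  0.0014] z 0.05 target y .0011 z .0501, x home -.1125
t 50.58 tcp [0.428  0.1926 0.05  ] yaw 84.46 tz [ 0.  0. -1.] F [-0.4 -0.2 -1.1] gap 0.0187 j6 20.0
shift [-0.0326 -0.0003 -0.0001] rows@30mm 1.1
turn [ 0.01  0.   -0.04]
shift after turn [-0.0326 -0.0003 -0.0001]
```

Emit:
play_rows(steps=[{"claw": 255,"dp": [-0.003,0,0],"angular": [0,0,0]},{"claw": 255,"dp": [-0.003,0,0],"angular": [0,0,0]},{"claw": 255,"dp": [-0.003,0,0],"angular": [0,0,0]},{"claw": 255,"dp": [-0.003,0,0],"angular": [0,0,0]},{"claw": 255,"dp": [-0.003,0,0],"angular": [0,0,0]},{"claw": 255,"dp": [-0.003,0,0],"angular": [0,0,0]},{"claw": 255,"dp": [-0.003,0,0],"angular": [0,0,0]},{"claw": 255,"dp": [-0.003,0,0],"angular": [0,0,0]}])

```text
clock: 51.25
tcp_pos: [0.4523, 0.1902, 0.0499]
orientation: [0.0, 0.048, 0.999, 0.0]
wrist_force: [0.2, -0.3, -1.0]
finger_gap: 0.0184
```

Emit:
play_rows(steps=[{"claw": 255,"dp": [-0.002,0,0],"angular": [0,0,0]},{"claw": 255,"dp": [-0.002,0,0],"angular": [0,0,0]},{"claw": 255,"dp": [-0.0015,0,0],"angular": [0,0,0]},{"claw": 255,"dp": [-0.001,0,0],"angular": [0,0,0]},{"claw": 255,"dp": [0,0,0],"angular": [0,0,0]},{"claw": 255,"dp": [0,0,0],"angular": [0,0,0]},{"claw": 255,"dp": [0,0,0],"angular": [0,0,0]},{"claw": 255,"dp": [0,0,0],"angular": [0,0,0]}])

```text
clock: 51.92
tcp_pos: [0.4583, 0.1896, 0.05]
orientation: [-0.0, 0.048, 0.999, 0.0]
wrist_force: [-0.6, 0.3, -0.7]
finger_gap: 0.0184
```

```bash
python3 fk.py
```

```text
case frame tcp [-0.1147  0.0013] z 0.05 target y .0011 z .0501, x home -.1125
t 51.92 tcp [0.4583 0.1896 0.05  ] yaw 84.46 tz [-0.  0. -1.] F [-0.6  0.3 -0.7] gap 0.0184 j6 19.0
shift [-0.0022 -0.0002 -0.0001] rows@30mm 0.1
turn [ 0.   -0.01 -0.04]
shift after turn [-0.0022 -0.0002 -0.0001]
```

Free so far, with about 2 mm left to the head's seat; I press gently on until the force rises.

Emit:
play_rows(steps=[{"claw": 255,"dp": [-0.001,0,0],"angular": [0,0,0]},{"claw": 255,"dp": [-0.001,0,0],"angular": [0,0,0]},{"claw": 255,"dp": [-0.0005,0,0],"angular": [0,0,0]},{"claw": 255,"dp": [-0.0005,0,0],"angular": [0,0,0]},{"claw": 255,"dp": [0,0,0],"angular": [0,0,0]},{"claw": 255,"dp": [0,0,0],"angular": [0,0,0]},{"claw": 255,"dp": [0,0,0],"angular": [0,0,0]},{"claw": 255,"dp": [0,0,0],"angular": [0,0,0]}])

```text
clock: 52.58
tcp_pos: [0.4591, 0.1894, 0.0494]
orientation: [-0.002, 0.048, 0.999, -0.0]
wrist_force: [-6.1, 1.8, 1.9]
finger_gap: 0.019
```

```bash
python3 fk.py
```

```text
case frame tcp [-0.1138  0.0012] z 0.0494 target y .0011 z .0501, x home -.1125
t 52.58 tcp [0.4591 0.1894 0.0494] yaw 84.49 tz [-0.004  0.    -1.   ] F [-6.1  1.8  1.9] gap 0.019 j6 19.0
shift [-0.0013 -0.0001 -0.0007] rows@30mm 0.1
turn [-0.01 -0.24 -0.01]
shift after turn [-0.0013 -0.0001 -0.0007]
```

Emit:
play_rows(steps=[{"claw": 180,"dp": [0,0,0],"angular": [0,0,0]},{"claw": 100,"dp": [0,0,0],"angular": [0,0,0]},{"claw": 0,"dp": [0,0,0],"angular": [0,0,0]},{"claw": 0,"dp": [0,0,0],"angular": [0,0,0]},{"claw": 0,"dp": [0,0,0],"angular": [0,0,0]},{"claw": 0,"dp": [0,0,0],"angular": [0,0,0]},{"claw": 0,"dp": [0,0,0],"angular": [0,0,0]},{"claw": 0,"dp": [0,0,0],"angular": [0,0,0]}])

```text
clock: 53.25
tcp_pos: [0.4616, 0.1893, 0.05]
orientation: [0.0, 0.048, 0.999, 0.0]
wrist_force: [-0.2, -0.2, -0.6]
finger_gap: 0.0855
```

Emit:
play_rows(steps=[{"claw": 0,"dp": [0.002,0,-0.01],"angular": [0,0,0]},{"claw": 0,"dp": [0.004,0,-0.02],"angular": [0,0,0]},{"claw": 0,"dp": [0.006,0,-0.03],"angular": [0,0,0]},{"claw": 0,"dp": [0.006,0,-0.03],"angular": [0,0,0]},{"claw": 0,"dp": [0.005,0,-0.03],"angular": [0,0,0]},{"claw": 0,"dp": [0,0,-0.02],"angular": [0,0,0]},{"claw": 0,"dp": [0,0,0],"angular": [0,0,0]},{"claw": 0,"dp": [0,0,0],"angular": [0,0,0]}])

```text
clock: 53.92
tcp_pos: [0.4394, 0.1919, 0.1919]
orientation: [0.002, 0.048, 0.999, 0.001]
wrist_force: [-0.3, -0.4, 0.5]
finger_gap: 0.0855
```

Emit:
play_rows(steps=[{"claw": 0,"dp": [0,0,0],"angular": [0,0,0]},{"claw": 0,"dp": [0,0,0],"angular": [0,0,0]},{"claw": 0,"dp": [0,0,0],"angular": [0,0,0]},{"claw": 0,"dp": [0,0,0],"angular": [0,0,0]},{"claw": 0,"dp": [0,0,0],"angular": [0,0,0]},{"claw": 0,"dp": [0,0,0],"angular": [0,0,0]},{"claw": 0,"dp": [0,0,0],"angular": [0,0,0]},{"claw": 0,"dp": [0,0,0],"angular": [0,0,0]}])

```text
clock: 54.58
tcp_pos: [0.4385, 0.1915, 0.1898]
orientation: [-0.0, 0.048, 0.999, -0.0]
wrist_force: [-0.3, -0.2, 1.1]
finger_gap: 0.0854
```

```bash
python3 - <<'E'
from h import *
st=env.get_state(); im,d=env.read_camera('wrist'); 
a=np.radians(-5.5); ex=np.array([np.cos(a),np.sin(a)]); ey=np.array([-ex[1],ex[0]]); C=np.array([.5723,.1773])
P=cloud('wrist',d,st); q=np.dstack([(P[...,:2]-C)@ex,(P[...,:2]-C)@ey,P[...,2]])
H,S,V=cv2.split(cv2.cvtColor(im,cv2.COLOR_RGB2HSV)); m=(H>3)&(H<16)&(S>170)&(V>50)&(abs(q[...,1])<.03)&(q[...,0]<-.08)
h=q[m]; t=h[h[:,2]>np.nanpercentile(h[:,2],70)-.004]; print('head n',m.sum(),'x',np.percentile(t[:,0],[1,99]).round(4),'y',np.percentile(t[:,1],[1,99]).round(4),'z',np.percentile(t[:,2],[5,50,95]).round(4))
f=q[(abs(q[...,1])<.02)&(q[...,0]>-.1)&(q[...,0]<-.066)&(q[...,2]>.055)&(q[...,2]<.09)&~m]; print('fork x',np.percentile(f[:,0],[1,99]).round(4),'y',np.percentile(f[:,1],[1,99]).round(4))
l=q[(abs(q[...,1])<.15)&(abs(q[...,0])<.04)&(q[...,2]>.06)&(q[...,2]<.11)]; print('lid z',np.percentile(l[:,2],[5,50,95]).round(4))
v,u=np.where(m); cu,cv=int(u.mean()),int(v.mean()); w=cv2.resize(im[max(0,cv-60):cv+60,max(0,cu-65):cu+65],(400,370))
im2,d2=env.read_camera('side'); im3,d3=env.read_camera('scene')
x=cv2.resize(im2[135:205,215:291],(400,370))
save('fin1',np.hstack([w,x])); save('fin2',np.hstack([cv2.resize(im2[225:400,280:500],(420,334)),cv2.resize(im3[145:285,115:275],(380,334))]))
# pad & dishes
A=np.concatenate([cloud('scene',d3).reshape(-1,3),cloud('side',d2).reshape(-1,3)])
col=np.concatenate([im3.reshape(-1,3),im2.reshape(-1,3)]); hs=cv2.cvtColor(col[None],cv2.COLOR_RGB2HSV)[0]
b=(hs[:,0]>95)&(hs[:,0]<115)&(hs[:,1]>80)&(hs[:,2]>60)&(A[:,0]>.3)&(A[:,0]<.75)&(A[:,1]<-.03)&(A[:,1]>-.55)&(A[:,2]<.01)
r=cv2.minAreaRect(A[b,:2].astype(np.float32)*1000); print('pad',np.round(r[0],1),np.round(r[1],1),round(r[2],1))
for n,c in (('gold',(.512,-.374)),('red',(.648,-.245)),('purple',(.474,-.212))):
  for w,D in (('scene',d3),('side',d2)): print(n,w); tab(None,D,c,.068,w)
E
```

```text
head n 630 x [-0.1268 -0.0995] y [-0.008   0.0101] z [0.0489 0.0515 0.0537]
fork x [-0.0947 -0.0666] y [-0.017   0.0178]
lid z [0.0737 0.0747 0.0765]
pad [ 529.2 -297.2] [300.3 342.3] 78.5
gold scene
0.07 0.098 106 c [ 491.7 -415.3] size [12.6 41.3] ang 64.1 mean [ 0.4929 -0.4143  0.0808]
0.078 0.092 74 c [ 491.6 -415.3] size [12.6 41.3] ang 64.4 mean [ 0.4926 -0.4149  0.0837]
0.01 0.05 802 c [ 512.5 -375. ] size [105.   89.5] ang 61.9 mean [ 0.5117 -0.3763  0.0224]
gold side
0.07 0.098 140 c [ 487.6 -415.9] size [10.3 38.8] ang 64.5 mean [ 0.4862 -0.4166  0.082 ]
0.078 0.092 105 c [ 487.8 -415.6] size [10.  38.7] ang 63.0 mean [ 0.4876 -0.4164  0.0847]
0.01 0.05 1016 c [ 509.4 -375.7] size [103.   88.2] ang 62.0 mean [ 0.5119 -0.371   0.0214]
red scene
0.07 0.098 100 c [ 631.1 -286.4] size [10.7 39.8] ang 62.3 mean [ 0.6322 -0.2859  0.0816]
0.078 0.092 77 c [ 631.  -286.4] size [10.6 39.7] ang 59.4 mean [ 0.6317 -0.2864  0.0837]
0.01 0.05 843 c [ 651.7 -240.9] size [109.2  89.5] ang 65.5 mean [ 0.6514 -0.2415  0.0218]
red side
0.07 0.098 124 c [ 627. -287.] size [11.3 40.5] ang 66.9 mean [ 0.6249 -0.2875  0.0819]
0.078 0.092 91 c [ 627. -287.] size [11.3 40.5] ang 66.9 mean [ 0.6256 -0.287   0.0846]
0.01 0.05 834 c [ 646.1 -245.7] size [103.2  88.6] ang 65.6 mean [ 0.6452 -0.2455  0.0221]
purple scene
0.07 0.098 94 c [ 454.2 -251.6] size [12.8 42.3] ang 62.8 mean [ 0.4563 -0.2516  0.0806]
0.078 0.092 67 c [ 453.9 -252.3] size [11.3 42.3] ang 62.8 mean [ 0.4555 -0.2523  0.0833]
0.01 0.05 762 c [ 477.2 -211.6] size [102.8  94.2] ang 61.9 mean [ 0.477  -0.2101  0.022 ]
purple side
0.07 0.098 136 c [ 449.8 -252. ] size [11.2 38.7] ang 61.2 mean [ 0.4488 -0.2527  0.0817]
0.078 0.092 104 c [ 449.9 -252.1] size [11.2 38.5] ang 61.2 mean [ 0.4496 -0.2522  0.0841]
0.01 0.05 868 c [ 471.8 -212.1] size [103.3  86.7] ang 61.8 mean [ 0.473  -0.212   0.0217]
```

View pics/fin1.png

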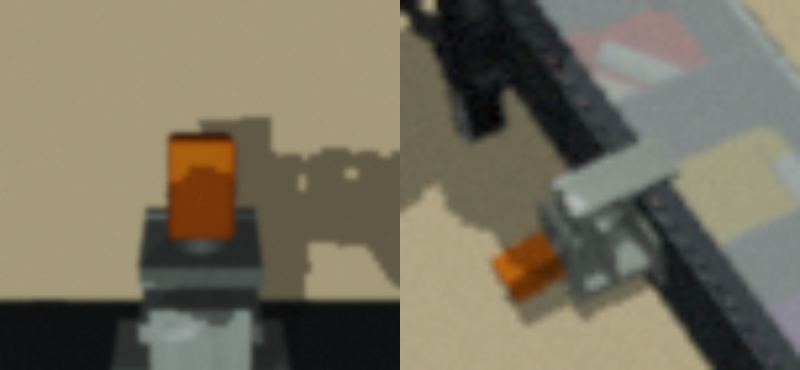

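View pics/fin2.png

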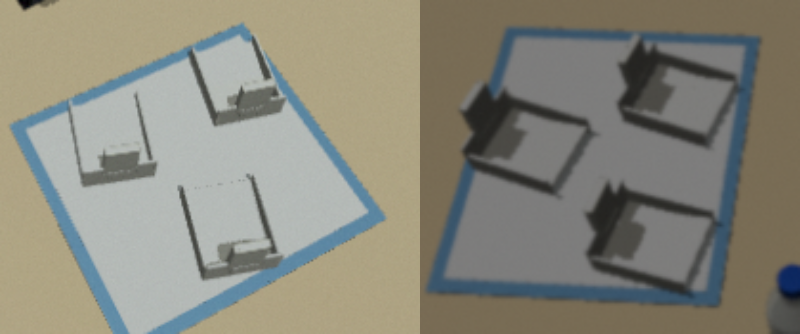

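Emit:
play_rows(steps=[{"claw": 255,"dp": [0.01,0,0],"angular": [0,0,0]},{"claw": 255,"dp": [0.015,0,0],"angular": [0,0,0]},{"claw": 255,"dp": [0.005,0,0],"angular": [0,0,0]},{"claw": 255,"dp": [0,0,0],"angular": [0,0,0]},{"claw": 255,"dp": [0,0,0.02],"angular": [0,0,0]},{"claw": 255,"dp": [0,0,0.025],"angular": [0,0,0]},{"claw": 255,"dp": [0,0,0.025],"angular": [0,0,0]},{"claw": 255,"dp": [0,0,0.025],"angular": [0,0,0]}])

```text
clock: 55.4
tcp_pos: [0.4095, 0.1946, 0.0945]
orientation: [0.001, 0.048, 0.999, 0.0]
wrist_force: [0.6, 0.3, -0.5]
finger_gap: 0.0
```

Emit:
play_rows(steps=[{"claw": 255,"dp": [0,0,0.025],"angular": [0,0,0]},{"claw": 255,"dp": [0,0,0.018],"angular": [0,0,0]},{"claw": 255,"dp": [0,0,0.01],"angular": [0,0,0]},{"claw": 255,"dp": [0,0,0],"angular": [0,0,0]},{"claw": 255,"dp": [0,0,0],"angular": [0,0,0]},{"claw": 255,"dp": [-0.005,0,0],"angular": [0,0,0]},{"claw": 255,"dp": [-0.005,0,0],"angular": [0,0,0]},{"claw": 255,"dp": [-0.005,0,0],"angular": [0,0,0]}])

```text
clock: 56.07
tcp_pos: [0.4254, 0.1933, 0.0431]
orientation: [0.001, 0.048, 0.999, 0.0]
wrist_force: [0.2, -0.5, 0.4]
finger_gap: 0.0007
```

```bash
python3 fk.py
```

```text
case frame tcp [-0.1478  0.0018] z 0.0431 target y .0011 z .0501, x home -.1125
t 56.07 tcp [0.4254 0.1933 0.0431] yaw 84.47 tz [ 0.003  0.001 -1.   ] F [ 0.2 -0.5  0.4] gap 0.0007 j6 20.0
shift [-0.0353 -0.0007 -0.0069] rows@30mm 1.2
turn [ 0.06  0.15 -0.03]
shift after turn [-0.0353 -0.0007 -0.007 ]
```

Emit:
play_rows(steps=[{"claw": 255,"dp": [-0.002,0,0],"angular": [0,0,0]},{"claw": 255,"dp": [-0.002,0,0],"angular": [0,0,0]},{"claw": 255,"dp": [-0.002,0,0],"angular": [0,0,0]},{"claw": 255,"dp": [-0.0015,0,0],"angular": [0,0,0]},{"claw": 255,"dp": [-0.0015,0,0],"angular": [0,0,0]},{"claw": 255,"dp": [-0.001,0,0],"angular": [0,0,0]},{"claw": 255,"dp": [-0.001,0,0],"angular": [0,0,0]},{"claw": 255,"dp": [0,0,0],"angular": [0,0,0]}])

```text
clock: 56.73
tcp_pos: [0.4342, 0.1919, 0.0418]
orientation: [-0.0, 0.048, 0.999, -0.0]
wrist_force: [-0.7, -0.8, 0.7]
finger_gap: -0.0003
```

Emit:
play_rows(steps=[{"claw": 255,"dp": [-0.0008,0,0],"angular": [0,0,0]},{"claw": 255,"dp": [-0.0007,0,0],"angular": [0,0,0]},{"claw": 255,"dp": [0,0,0],"angular": [0,0,0]},{"claw": 255,"dp": [0,0,0],"angular": [0,0,0]},{"claw": 255,"dp": [0,0,0],"angular": [0,0,0]},{"claw": 255,"dp": [0,0,0],"angular": [0,0,0]},{"claw": 255,"dp": [0,0,0],"angular": [0,0,0]},{"claw": 255,"dp": [0,0,0],"angular": [0,0,0]}])

```text
clock: 57.4
tcp_pos: [0.4345, 0.1917, 0.0416]
orientation: [-0.001, 0.048, 0.999, -0.0]
wrist_force: [-5.1, -0.1, 2.5]
finger_gap: 0.0001
```

```bash
python3 fk.py
```

```text
case frame tcp [-0.1386  0.0012] z 0.0416 target y .0011 z .0501, x home -.1125
t 57.4 tcp [0.4345 0.1917 0.0416] yaw 84.48 tz [-0.003 -0.    -1.   ] F [-5.1 -0.1  2.5] gap 0.0001 j6 20.0
shift [-0.026  -0.0001 -0.0086] rows@30mm 0.9
turn [-0.02 -0.15 -0.02]
shift after turn [-0.0261 -0.0001 -0.0085]
```

Emit:
play_rows(steps=[{"claw": 255,"dp": [-0.0007,0,0],"angular": [0,0,0]},{"claw": 255,"dp": [-0.0007,0,0],"angular": [0,0,0]},{"claw": 255,"dp": [-0.0007,0,0],"angular": [0,0,0]},{"claw": 255,"dp": [-0.0007,0,0],"angular": [0,0,0]},{"claw": 255,"dp": [0,0,0],"angular": [0,0,0]},{"claw": 255,"dp": [0,0,0],"angular": [0,0,0]},{"claw": 255,"dp": [0,0,0],"angular": [0,0,0]},{"claw": 255,"dp": [0,0,0],"angular": [0,0,0]}])

```text
clock: 58.07
tcp_pos: [0.4346, 0.1914, 0.0411]
orientation: [-0.004, 0.048, 0.999, -0.0]
wrist_force: [-9.9, 1.4, 5.1]
finger_gap: -0.0002
```

```bash
python3 fk.py
```

```text
case frame tcp [-0.1384  0.0009] z 0.0411 target y .0011 z .0501, x home -.1125
t 58.07 tcp [0.4346 0.1914 0.0411] yaw 84.51 tz [-0.007  0.    -1.   ] F [-9.9  1.4  5.1] gap -0.0002 j6 19.0
shift [-0.0259  0.0002 -0.0092] rows@30mm 0.9
turn [-0.04 -0.43  0.01]
shift after turn [-0.0259  0.0002 -0.009 ]
```

Emit:
play_rows(steps=[{"claw": 255,"dp": [0.004,0,0],"angular": [0,0,0]},{"claw": 255,"dp": [0.01,0,0],"angular": [0,0,0]},{"claw": 255,"dp": [0.01,0,-0.005],"angular": [0,0,0]},{"claw": 255,"dp": [0,0,-0.02],"angular": [0,0,0]},{"claw": 255,"dp": [0,0,-0.04],"angular": [0,0,0]},{"claw": 255,"dp": [0,0,-0.04],"angular": [0,0,0]},{"claw": 255,"dp": [0,0,-0.03],"angular": [0,0,0]},{"claw": 255,"dp": [0,0,-0.015],"angular": [0,0,0]}])

```text
clock: 58.73
tcp_pos: [0.4166, 0.1945, 0.1969]
orientation: [0.004, 0.048, 0.999, 0.001]
wrist_force: [-0.3, -0.1, -0.2]
finger_gap: 0.0003
```

Emit:
play_rows(steps=[{"claw": 255,"dp": [0,0,0],"angular": [0,0,0]},{"claw": 255,"dp": [0,0,0],"angular": [0,0,0]},{"claw": 255,"dp": [0,0,0],"angular": [0,0,0]},{"claw": 255,"dp": [0,0,0],"angular": [0,0,0]},{"claw": 255,"dp": [0,0,0],"angular": [0,0,0]},{"claw": 255,"dp": [0,0,0],"angular": [0,0,0]},{"claw": 255,"dp": [0,0,0],"angular": [0,0,0]},{"claw": 255,"dp": [0,0,0],"angular": [0,0,0]}])

```text
clock: 59.4
tcp_pos: [0.4148, 0.1938, 0.1915]
orientation: [-0.0, 0.048, 0.999, -0.0]
wrist_force: [-0.4, -0.6, 1.0]
finger_gap: -0.0001
```

```bash
python3 fk.py; python3 - <<'E'
from h import *
st=env.get_state(); im,d=env.read_camera('wrist'); 
a=np.radians(-5.5); ex=np.array([np.cos(a),np.sin(a)]); ey=np.array([-ex[1],ex[0]]); C=np.array([.5723,.1773])
P=cloud('wrist',d,st); q=np.dstack([(P[...,:2]-C)@ex,(P[...,:2]-C)@ey,P[...,2]])
H,S,V=cv2.split(cv2.cvtColor(im,cv2.COLOR_RGB2HSV)); m=(H>3)&(H<16)&(S>170)&(V>40)&(abs(q[...,1])<.03)&(q[...,0]<-.08)
h=q[m]; t=h[h[:,2]>.047]; k=np.polyfit(t[:,0],t[:,2],1); print('head',len(t),'x',np.percentile(t[:,0],[1,99]).round(4),'y',np.percentile(t[:,1],[1,99]).round(4),'tilt rad',k[0].round(3),'top z at -.11',np.polyval(k,-.11).round(4))
for x in np.arange(-.128,-.098,.006): g=t[(t[:,0]>x)&(t[:,0]<x+.006)]; print(x.round(3),len(g),g.mean(0).round(4))
f=q[(abs(q[...,1])<.02)&(abs(q[...,1])>.011)&(q[...,0]>-.1)&(q[...,0]<-.066)&(q[...,2]>.055)&(q[...,2]<.068)]; print('fork x',np.percentile(f[:,0],[1,99]).round(4))
# visible shank behind the inner cheek
s=q[(abs(q[...,1])<.012)&(q[...,0]>-.066)&(q[...,0]<-.055)&(q[...,2]<.06)&(q[...,2]>.03)]; print('behind',len(s))
E
```

```text
case frame tcp [-0.1584  0.0013] z 0.1915 target y .0011 z .0501, x home -.1125
t 59.4 tcp [0.4148 0.1938 0.1915] yaw 84.46 tz [-0.001 -0.    -1.   ] F [-0.4 -0.6  1. ] gap -0.0001 j6 21.0
shift [-4.600e-02 -1.000e-04  1.414e-01] rows@30mm 5.0
turn [-0.01 -0.05 -0.04]
shift after turn [-0.0459 -0.0002  0.1414]
head 543 x [-0.1686 -0.1003] y [-0.0084  0.0103] tilt rad -0.888 top z at -.11 0.0497
-0.128 100 [-0.1251  0.0017  0.0487]
-0.122 96 [-0.1191  0.0026  0.0501]
-0.116 123 [-0.1128  0.0011  0.0512]
-0.11 131 [-0.107   0.0011  0.0524]
-0.104 85 [-0.102   0.001   0.0533]
fork x [-0.095  -0.0935]
behind 0
```

```bash
python3 -c "
from h import *
print(env.hand_in()); print(env.get_state()['clock'])"
```

```text
the job is handed in; nothing more can be done
None
the job is handed in; nothing more can be done
```

I tipped both gold tubes into the gold cell and both red tubes into the red cell. The purple dish was empty from the start, so I left it where it stood. Then I put the dishes back, shut the lid, pushed the orange pin in and handed in at about 59 s. No verdict came back.

**Last checks that agreed:**
- **Tubes:** side and wrist views before the lid was shut showed all four in the cells of their colour.
- **Lid:** its panel reads 74–77 mm high, which is flat and shut.
- **Dishes:** all three stand upright, empty, with their centres well inside the pad.
- **Bystanders:** I never touched the phone, bottle or tape, but I did not re-measure where they are.

**Less certain:**
- **Pin tilt:** after I let go, the head drooped, so the pin tilts by about 0.20 rad (limit 0.25).
- **Pin depth:** a second push against about 10 N moved it no further, so I took the head as home. From the measured tilt, the tip should be about 36–37 mm beyond the fork's face (34 needed) and about 5 mm above the hole's axis (limit 8). I did not see the tip itself.
- **Red dish:** it stood about 14 mm from where I set it down. I released it a few millimetres above the pad, or it was knocked. It is still well within the pad.

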